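# Set up the hot-drinks corner

## Task

Set up the hot-drinks corner: stand the coffee jar (yellow lid) in the middle of the left cork mat and the blue tea tin in the middle of the right one, stand the glass sugar shaker on the worktop midway between the two mats, in line with them, and stand the little brown dropper bottle on the middle of the tea tin's lid. Everything ends upright and let go; leave the red-capped spice jar at the left and the tealight where they are.

Things in the scene. Friction and masses are not known exactly. Their poses are not given: they have to be found in the camera images.
- mat_left: the left one of two identical round cork mats, 91 mm across and 9 mm thick, fixed to the worktop in a roughly left-right row, as seen from the robot (left is +y). Origin at the centre of its underside, on the worktop (z = 0); its -y axis points at the other mat. Beside it, to the left, the fixed coffee maker (345 mm tall) stands on the worktop from about x = 0.47 m backwards, y = 0.02 to 0.21 m; some things start beyond it, so pass in front of it or over it
- mat_right: the right one of the two cork mats (farther to -y), same size, its centre 200 mm from that of the left mat. Origin at the centre of its underside
- coffee_jar: the coffee jar: a round glass jar with a yellow screw lid (fixed on), 105 mm tall, 56 mm across the glass up to z = 89 mm and 59 mm across the lid above that. Origin at the centre of its underside, z up along its axis.
- tea_tin: the tea tin: a dark blue box with a flat fixed lid, 64 mm along its x, 90 mm along its y, 62 mm tall; to be gripped across the 64 mm. It starts turned by at most 0.2 rad from x straight ahead of the robot. Origin at the centre of its underside
- sugar_shaker: the sugar shaker: a round glass shaker with a grey domed cap, 90 mm tall, 44 mm across below z = 66 mm, cap 34 mm across. Origin at the centre of its underside, z up along its axis.
- dropper_bottle: the sweetener bottle: a small brown round bottle with a black dropper top, 102 mm tall; body 32 mm across up to z = 70 mm, neck 24 mm up to 77 mm, then a dropper bulb of 13 mm. Origin at the centre of its underside, z up along its axis.
- spice_jar: a bystander: a round spice jar with a red cap, standing loose at the left, near some of the things, 106 mm tall, 45 mm across; to be left alone (other such jars stand far back at the wall). Origin at the centre of its underside, z up along its axis.
- tealight: a bystander: a low tealight in a metal cup, 38 mm across and 15 mm tall, loose in front of the coffee maker; to be left alone. Origin at the centre of its underside
Mind the look-alikes: they are no part of the job. What is shaped like the coffee_jar but pink is not meant.

How it is judged:
By the outcome, as a careful person would: the job done as asked, in the order asked, and still so for the second after the job is handed in, with the robot touching nothing.
It also fails if it takes over 120 s, if anything falls off the work surface, if the arm or the gripper's body presses on something with over 40 N, if the wrist force passes 120 N, or if a joint passes its speed limit or range.

## Robot

A 7-joint arm with a two-finger parallel gripper is mounted at the origin on a cart in front of the work surface, level with it; the furniture and walls round the work are solid. World frame = base frame: x ahead of the robot, y to its left, z up, the work surface at z = 0. Lengths are in mm, angles in rad, forces in N, time in s.
With the tool pointing down it reaches from about 400 to 850 mm from the base axis. Payload 4.5 kg.
Tool frame: the origin (TCP) lies at the very end of the fingers, on their centre line; the grasp point (between the pads) lies 19 mm behind it; z points along the fingers, y is the line along which they close (so a half turn about z gives the same grasp; the last joint's range is limited). The gripper opens to 88 mm and grips with 3 to 60 N. Pads are 18 mm wide; open, the fingers measure 123 mm over their backs; the gripper's body (75 mm by 187 mm) begins 45 mm behind the grasp point.
Start: joints at [1.206, 0.689, -0.195, 1.565, 0.157, 0.902, -0.215], TCP at [242.726, -575.967, 238.743] pointing down, gripper open.
Joint ranges: [-3.01, 3.01], [-0.46, 2.08], [-1.47, 1.51], [0.13, 2.56], [-1, 4.14], [0.04, 2.09], [-2.66, 2.66]. Speed limits (rad/s): [2.57, 2.57, 3.14, 3.14, 3.14, 3.14, 3.14].

## Interface

Orientations are given as a unit quaternion [w, x, y, z].
In Python, from rig import manip gives the robot as it stands.
- The arm moves only by the tool drive_tool, never from a script. Its argument "series" is a list of rows, each an object of numbers: "wx", "wy", "wz": the turn, a rotation vector about the tool's x, y, z in rad; "tx", "ty", "tz": the shift along the tool's x, y, z in m; "grip": the finger opening in m, from 0 to 0.0881. A call has 1 to 20 rows; each row shifts and turns the commanded pose from where the row before left it, along the tool's axes as they then stand; what a row does not reach is not made up. A row lasts 1/12 s, in which the tool goes at most 41.7 mm and 7.16 degrees, less where a joint would pass 70% of its speed; a pose out of reach is approached as far as the arm can. A call is refused whole if a number of a shift passes 0.0417 or a number of a turn 0.125, either way. A call with a gripper value outside its range is refused whole. The fingers move at their own pace and stop on an object; the grip force is fixed at half the most. Time passes only in rows, so rows that do not move let the fingers close. It gives the time, the measured TCP pose, the force, the opening and the grip force at its end, in the units of the state.
- manip.observe(): the state, without advancing time (a new reading comes with each control period).
- manip.capture(name): name is "scene" or "top" or "wrist"; returns the picture (400x640x3 uint8, red, green, blue); there is no depth.
- manip.calibration(name): a dict with "camera_matrix" (3x3 intrinsics, pixels), "D" ([k1, k2, p1, p2, k3] as OpenCV has them; the pictures are not rectified), "rvec" (rotation vector, rad) and "tvec" (3), from world to camera coordinates, as OpenCV has them; the wrist camera has in their place "mount" (4x4, takes a point from camera to tool coordinates, whose origin is the TCP and whose axes are the flange's). Camera axes: x right, y down, z forward; pixel columns grow to the right and rows downward; lengths in mm; the calibration is good to about 2 mm. A picture is of the moment at which its call begins: read the wrist's pose just before it. calibration takes no time and is no camera call.
- manip.sign_off(): hands the job in; it is judged then, once.
The state is a dict: "time_s": time; "joint_positions": joint angles; "qvel": joint speeds; "effort": joint torques, N m; "ee_pos": TCP position; "tool_rot": TCP orientation; "ft_force": force on the tool from outside, world axes, zero at the start; "wrist_torque": the same for the moment, N m; "opening": opening from 0.0 (shut) to 1.0 (fully open); "grasp_force": force on a finger pad.
Only numpy, scipy, OpenCV 4.12 (cv2) and the standard library are available. Lean on these libraries where they do the work, as an engineer would, in place of code of your own. Each camera call takes 0.05 s, during which the arm holds its last target. There are 200 camera calls.

## Working session

There is one attempt and no reset: what is moved stays moved. The work goes in short steps, Python scripts to look and compute and a tool call to move; the robot and the scene stay as the last step left them, time stands still between calls to the robot, and variables do not carry over. Pictures are saved under pics/ and viewed, at most 14 in all, crops included, and the job is handed in when it is done.

Besides the shell and the picture viewer there is one more tool, called after ">>>" in YAML: its name, and indented under it one key for each argument. drive_tool: Moves the arm, as the interface text tells. Its arguments: {"type":"object","properties":{"series":{"type":"array"}},"required":["series"]}

```bash
mkdir -p pics; ls
python3 - <<'E'
from rig import manip
import cv2,numpy as np
s=manip.observe();print(s['ee_pos'],s['tool_rot'],s['time_s'],s['opening'])
for n in ['scene','top','wrist']:
    im=manip.capture(n);cv2.imwrite(f'pics/{n}0.png',im[:,:,::-1])
    print(n,{k:np.round(v,4).tolist() for k,v in manip.calibration(n).items()})
E
```

```text
pics
[ 242.38901028 -575.37021584  237.90095277] [-9.01907348e-04  9.80171085e-01  1.98150855e-01 -2.64406341e-04] 0.0 0.9989073342780675
scene {'camera_matrix': [[372.4182, 0.0, 325.0813], [0.0, 372.4182, 201.0386], [0.0, 0.0, 1.0]], 'D': [-0.0038, 0.0, 0.0, 0.0, 0.0], 'rvec': [1.3475, -2.2324, 0.8614], 'tvec': [160.219, 324.774, 906.6759]}
top {'camera_matrix': [[364.0288, 0.0, 318.726], [0.0, 364.0288, 194.151], [0.0, 0.0, 1.0]], 'D': [-0.0754, 0.0, 0.0, 0.0, 0.0], 'rvec': [2.1235, -2.1159, 0.2195], 'tvec': [-50.5415, 413.9683, 1120.9867]}
wrist {'camera_matrix': [[275.6092, 0.0, 319.2245], [0.0, 275.6092, 201.7622], [0.0, 0.0, 1.0]], 'D': [-0.0364, 0.0, 0.0, 0.0, 0.0], 'mount': [[0.0006, -0.9536, -0.301, 79.0654], [1.0, 0.0009, -0.0008, -0.5405], [0.001, -0.301, 0.9536, -146.5523], [0.0, 0.0, 0.0, 1.0]]}
```

View pics/scene0.png

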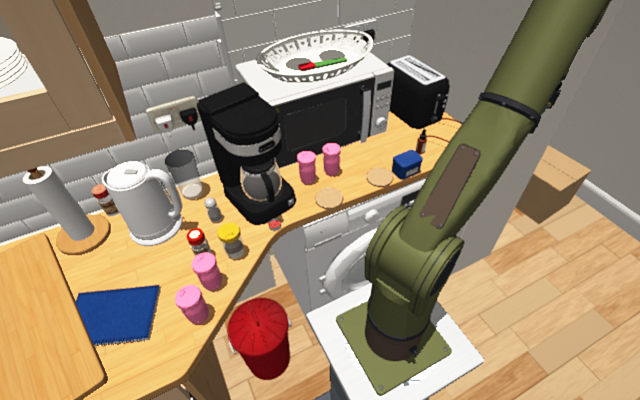

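View pics/top0.png

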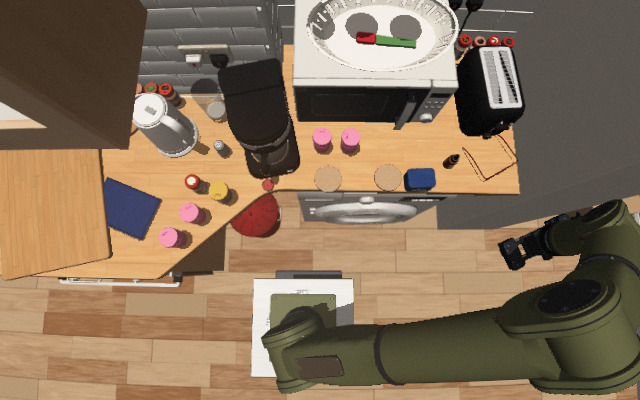

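The scene picture shows the mats at about (329,198) and (379,177), the tin at (407,165), the dropper at (421,142), the yellow lid at (230,232), the shaker at (213,208) and the spice jar at (197,238). In the top picture the mats are at (328,179) and (388,178), the tin at (420,179), the dropper at (450,160), the yellow lid at (219,190), the shaker at (219,148) and the tealight at (268,184).

```bash
cat > h.py <<'E'
from rig import manip
import cv2,numpy as np
from scipy.spatial.transform import Rotation as R
def pose():
    s=manip.observe();q=np.array(s['tool_rot']);T=np.eye(4)
    T[:3,:3]=R.from_quat(q[[1,2,3,0]]).as_matrix();T[:3,3]=s['ee_pos'];return T
def cam(n,T=None):
    c=manip.calibration(n);K=np.array(c['camera_matrix']);D=np.array(c['D'],float)
    if n=='wrist': W=T@np.array(c['mount'])
    else:
        W=np.eye(4);r=cv2.Rodrigues(np.array(c['rvec'],float))[0];W[:3,:3]=r.T;W[:3,3]=-r.T@np.array(c['tvec']).ravel()
    return K,D,W
def plane(C,uv,z):
    K,D,W=C;p=cv2.undistortPoints(np.array(uv,float).reshape(-1,1,2),K,D)[:,0]
    d=np.c_[p,np.ones(len(p))]@W[:3,:3].T;o=W[:3,3]
    return o+d*((z-o[2])/d[:,2])[:,None]
def tri(C1,u1,C2,u2):
    a,b=[plane(C1,u1,z)[0] for z in(0,100)];c,d=[plane(C2,u2,z)[0] for z in(0,100)]
    A=np.c_[b-a,-(d-c)];t=np.linalg.lstsq(A,c-a,rcond=None)[0]
    P=a+t[0]*(b-a);Q=c+t[1]*(d-c);return (P+Q)/2,np.linalg.norm(P-Q)
def blobs(im,lo,hi,box,mn=8):
    m=cv2.inRange(cv2.cvtColor(im,cv2.COLOR_RGB2HSV),np.array(lo),np.array(hi));k=np.zeros_like(m)
    x0,y0,x1,y1=box;k[y0:y1,x0:x1]=m[y0:y1,x0:x1]
    cs=cv2.findContours(k,cv2.RETR_EXTERNAL,cv2.CHAIN_APPROX_NONE)[0]
    return k,sorted([c for c in cs if cv2.contourArea(c)>=mn],key=cv2.contourArea,reverse=True)
def mid(c): (x,y),wh,a=cv2.minAreaRect(c);return np.array([x,y]),np.round(wh,1)
E
python3 - <<'E'
from h import *
t=cv2.imread('pics/top0.png')[:,:,::-1].copy();s=cv2.imread('pics/scene0.png')[:,:,::-1].copy()
CT,CS=cam('top'),cam('scene')
print('camz',CT[2][:3,3],CS[2][:3,3])
for nm,im,C,lo,hi,box,z in [
 ('yel',t,CT,(22,150,90),(34,255,255),(205,178,235,205),105),('yel',s,CS,(22,150,90),(34,255,255),(215,220,245,250),105),
 ('tin',t,CT,(100,120,30),(130,255,255),(400,160,440,200),62),('tin',s,CS,(100,120,30),(130,255,255),(385,145,425,180),62),
 ('matL',t,CT,(8,60,100),(16,140,235),(310,163,346,195),9),('matR',t,CT,(8,60,100),(16,140,235),(370,163,404,195),9),
 ]:
    m,cs=blobs(im,lo,hi,box)
    for c in cs[:2]:
        p,wh=mid(c);print(nm,p,wh,cv2.contourArea(c),plane(C,p,z)[0].round(1))
def crop(im,b,f): return cv2.resize(im[b[1]:b[3],b[0]:b[2]],None,fx=f,fy=f,interpolation=cv2.INTER_CUBIC)
a=crop(t,(170,130,270,210),4);b=crop(t,(310,130,470,210),2.5)
c=crop(s,(170,180,270,260),4);d=crop(s,(310,120,470,210),2.5)
W=np.zeros((600,800,3),np.uint8)
a=cv2.resize(a,(390,312));c=cv2.resize(c,(390,312));
W[:312,:390]=a;W[:312,400:790]=c;W[330:530,:400]=b;W[330:555,400:]=d
cv2.imwrite('pics/crop1.png',W[:,:,::-1])
for n,b in (('tin',(420,180)),('mat',(328,179)),('wood',(350,179)),('shaker',(219,146))):print(n,cv2.cvtColor(t,cv2.COLOR_RGB2HSV)[b[1],b[0]])
E
```

```text
camz [ 183.94554602  -41.29973829 1181.0985332 ] [-268.71442263  302.42320199  888.56187014]
yel [227.5 231.5] [19. 21.] 289.5 [407.  262.4 105. ]
tin [420.5 178. ] [18. 27.] 461.5 [ 464.  -373.5   62. ]
tin [405.39593506 162.36749268] [22.5 30.2] 475.5 [ 446.5 -353.2   62. ]
matL [327.5 177. ] [28. 35.] 884.5 [478.9 -78.2   9. ]
matR [386.5 177. ] [28. 33.] 866.0 [ 480.  -274.8    9. ]
tin [111 151 115]
mat [ 15  99 206]
wood [ 16 124 232]
shaker [ 17  24 217]
```

View pics/crop1.png

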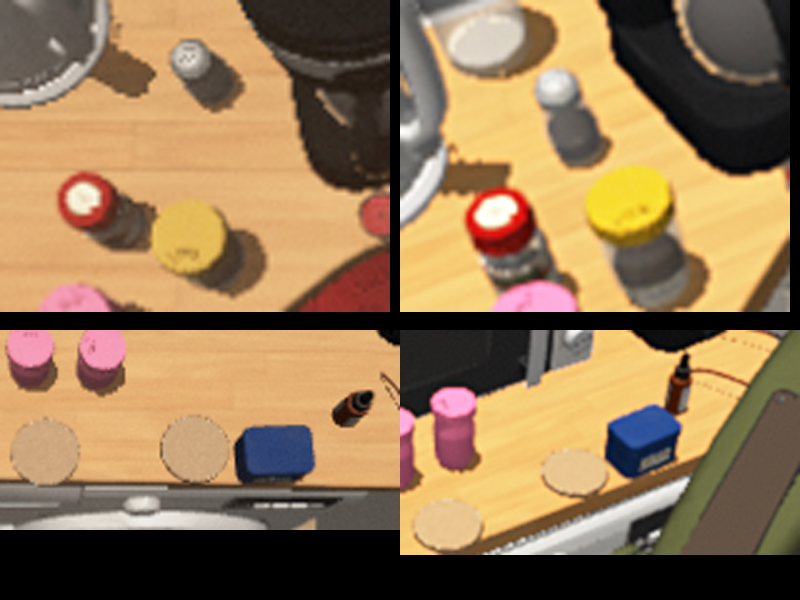

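The crop shows these points in full-image pixels. In the top view: yellow lid (218.7,190.8), shaker cap (218.5,144.6), red cap (192,181.3), mats (328,178.8) and (388,177.6), tin lid (420.4,178), dropper tip (456,156). In the scene view: shaker cap (210.5,202.6), yellow lid (228.7,230).

Run:
```python
from h import *
CT,CS=cam('top'),cam('scene')
for n,uv,z in [('jar',(218.7,190.8),105),('shaker',(218.5,144.6),88),('spice',(192,181.3),106),('matL',(328,178.8),9),('matR',(388,177.6),9),('tin',(420.4,178),62),('droptip',(456.4,156.4),102),('dropbase',(447,165.5),0),('pinkR',(350,135),105),('pinkL',(322,135),105),('makerR',(299,165),30),('pinkA',(189.5,208.5),105),('tealight',(267.5,184.5),15),('frontedge',(355,190.5),0),('kettle handle',(196,150),150)]:
    print(n,plane(CT,uv,z)[0].round(1))
print('scene');
for n,uv,z in [('jar',(228.7,230.5),105),('shaker',(210.5,202.6),83),('droptip',(400+0-400+423,130+4),102),('matL',(329.5,198),9),('matR',(380,177),9)]: print(n,plane(CS,uv,z)[0].round(1))
s=manip.observe();print(s['joint_positions'])
```

```text
jar [410.4 254.8 105. ]
shaker [563.5 269.1  88. ]
spice [439.5 338.7 106. ]
matL [472.8 -79.9   9. ]
matR [ 478.  -279.8    9. ]
tin [ 464.  -373.2   62. ]
droptip [ 524.6 -480.1  102. ]
dropbase [ 524.1 -486.2    0. ]
pinkR [ 590.6 -145.9  105. ]
pinkL [590.  -58.3 105. ]
makerR [513.8  15.9  30. ]
pinkA [355.5 340.7 105. ]
tealight [451.1 119.3  15. ]
frontedge [ 435.4 -169.8    0. ]
kettle handle [525.1 318.4 150. ]
scene
jar [408.8 258.5 105. ]
shaker [555.3 273.2  83. ]
droptip [ 503.4 -460.6  102. ]
matL [466.6 -77.5   9. ]
matR [ 471.9 -275.2    9. ]
[ 1.20580539  0.68978166 -0.19451771  1.56605144  0.1572999   0.90251185
 -0.21511839]
```

>>> drive_tool:
  series:
    - {"wz":-0.117,"tz":-0.024}
    - {"wz":-0.117,"tz":-0.024}
    - {"wz":-0.117,"tz":-0.024}
    - {"wz":-0.117,"tz":-0.024}
    - {"wz":-0.117,"tz":-0.024}
    - {"wz":-0.117,"tz":-0.024}
    - {"wz":-0.117,"tz":-0.024}
    - {"wz":-0.117,"tz":-0.024}
    - {"wz":-0.117,"tz":-0.024}
    - {"wz":-0.117,"tz":-0.024}
    - {"tx":0.032,"ty":0.018}
    - {"tx":0.032,"ty":0.018}
    - {"tx":0.032,"ty":0.018}
    - {"tx":0.032,"ty":0.018}
    - {"tx":0.032,"ty":0.018}
    - {"tx":0.032,"ty":0.018}
    - {"tx":0.032,"ty":0.018}
    - {"tx":0.032,"ty":0.018}
    - {"tx":0.032,"ty":0.018}
    - {"tx":0.032,"ty":0.018}

```text
$.series[0]: bad value
```

>>> drive_tool:
  series:
    - {"wx":0,"wy":0,"wz":-0.117,"tx":0,"ty":0,"tz":-0.024,"grip":0.088}
    - {"wx":0,"wy":0,"wz":-0.117,"tx":0,"ty":0,"tz":-0.024,"grip":0.088}

```text
time_s: 0.32
ee_pos: [242.1, -574.7, 285.6]
tool_rot: [-0.002, 0.949, 0.314, -0.001]
ft_force: [0.1, -1.1, -0.2]
opening: 1.001
grasp_force: 0.0
```

>>> drive_tool:
  series:
    - {"wx":0,"wy":0,"wz":-0.117,"tx":0,"ty":0,"tz":-0.024,"grip":0.088}
    - {"wx":0,"wy":0,"wz":-0.117,"tx":0,"ty":0,"tz":-0.024,"grip":0.088}
    - {"wx":0,"wy":0,"wz":-0.117,"tx":0,"ty":0,"tz":-0.024,"grip":0.088}
    - {"wx":0,"wy":0,"wz":-0.117,"tx":0,"ty":0,"tz":-0.024,"grip":0.088}
    - {"wx":0,"wy":0,"wz":-0.117,"tx":0,"ty":0,"tz":-0.024,"grip":0.088}
    - {"wx":0,"wy":0,"wz":-0.117,"tx":0,"ty":0,"tz":-0.024,"grip":0.088}
    - {"wx":0,"wy":0,"wz":-0.117,"tx":0,"ty":0,"tz":-0.024,"grip":0.088}
    - {"wx":0,"wy":0,"wz":-0.117,"tx":0,"ty":0,"tz":-0.024,"grip":0.088}
    - {"wx":0,"wy":0,"wz":0,"tx":0.035,"ty":0.015,"tz":0,"grip":0.088}
    - {"wx":0,"wy":0,"wz":0,"tx":0.035,"ty":0.015,"tz":0,"grip":0.088}
    - {"wx":0,"wy":0,"wz":0,"tx":0.035,"ty":0.015,"tz":0,"grip":0.088}
    - {"wx":0,"wy":0,"wz":0,"tx":0.035,"ty":0.015,"tz":0,"grip":0.088}
    - {"wx":0,"wy":0,"wz":0,"tx":0.035,"ty":0.015,"tz":0,"grip":0.088}
    - {"wx":0,"wy":0,"wz":0,"tx":0.035,"ty":0.015,"tz":0,"grip":0.088}
    - {"wx":0,"wy":0,"wz":0,"tx":0.035,"ty":0.015,"tz":0,"grip":0.088}
    - {"wx":0,"wy":0,"wz":0,"tx":0.035,"ty":0.015,"tz":0,"grip":0.088}
    - {"wx":0,"wy":0,"wz":0,"tx":0.035,"ty":0.015,"tz":0,"grip":0.088}
    - {"wx":0,"wy":0,"wz":0,"tx":0.035,"ty":0.015,"tz":0,"grip":0.088}
    - {"wx":0,"wy":0,"wz":0,"tx":0.035,"ty":0.015,"tz":0,"grip":0.088}
    - {"wx":0,"wy":0,"wz":0,"tx":0.035,"ty":0.015,"tz":0,"grip":0.088}

```text
time_s: 1.98
ee_pos: [423.6, -154.6, 478.7]
tool_rot: [0.0, 0.708, 0.706, -0.0]
ft_force: [0.8, -0.5, -0.3]
opening: 0.998
grasp_force: 0.0
```

Run:
```python
from h import *
print(manip.observe()['joint_positions'].round(2) if hasattr(manip.observe()['joint_positions'],'round') else manip.observe()['joint_positions'])
T=pose();im=manip.capture('wrist');cv2.imwrite('pics/w1.png',im[:,:,::-1]);np.save('w1.npy',T)
print(T.round(3).tolist())
print('handle',tri(cam('top'),(196,150),cam('scene'),(181,190)))
print('shaker',tri(cam('top'),(218.5,144.6),cam('scene'),(210.5,202.6)))
```

```text
[ 0.77  0.26 -0.71  1.61  0.17  1.33  0.04]
[[0.002, 1.0, -0.0, 423.572], [1.0, -0.002, -0.001, -154.608], [-0.001, -0.0, -1.0, 478.655], [0.0, 0.0, 0.0, 1.0]]
handle (array([519.94182356, 320.90031287, 186.6303231 ]), np.float64(30.658204609505674))
shaker (array([569.28059337, 273.43113903,  69.95301941]), np.float64(1.753803269790264))
```

View pics/w1.png

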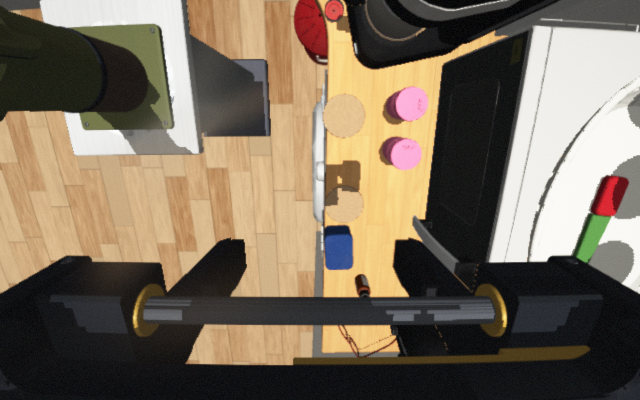

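The wrist picture shows the left mat at (344,115), the right mat at (343,203), the tin at (339,249) and the dropper at (362,287). The pink jars are at (410,103) and (403,153), and the way over the coffee maker is free.

Run:
```python
from h import *
T=np.load('w1.npy');C=cam('wrist',T)
for n,uv,z in [('matL',(344,115.5),9),('matR',(343.5,203),9),('tin',(338.5,246),62),('pinkR',(405,153),105),('makerfront',(352,45),30)]: print(n,plane(C,uv,z)[0].round(1))
im=cv2.imread('pics/w1.png')[:,:,::-1].copy();h=cv2.cvtColor(im,cv2.COLOR_RGB2HSV)
print(h[115,344],h[115,375],h[203,344])
m,cs=blobs(im,(100,120,30),(130,255,255),(315,215,365,280))
r=cv2.minAreaRect(cs[0]);print(r); b=plane(C,cv2.boxPoints(r),62)[:,:2];print(b.round(1))
for bx in [(318,90,372,141),(318,180,372,226)]:
    m,cs=blobs(im,(8,30,120),(25,112,235),bx)
    for c in cs[:2]:
        u=cv2.minEnclosingCircle(c);p=cv2.fitEllipse(c);print(u,p,plane(C,p[0],9)[0].round(1))
```

```text
matL [477.4 -76.4   9. ]
matR [ 481.  -273.1    9. ]
tin [ 467.4 -358.2   62. ]
pinkR [ 585.7 -143.7  105. ]
makerfront [488.2  55.5  30. ]
[ 18  93 231] [ 20 121 247] [ 17  93 230]
((338.0, 247.5), (41.0, 26.0), 90.0)
[[ 436.7 -311.7]
 [ 494.1 -311.8]
 [ 497.6 -414.9]
 [ 437.2 -414.7]]
((340.0, 113.0), 25.23895835876465) ((342.6016845703125, 114.55802154541016), (41.57902145385742, 45.53487777709961), 149.44276428222656) [474.4 -74.5   9. ]
((320.0, 96.0), 6.324655532836914) ((319.7232666015625, 95.40966796875), (3.6741628646850586, 11.969286918640137), 10.822578430175781) [425.5 -35.8   9. ]
((341.6697998046875, 206.72012329101562), 22.103891372680664) ((343.76934814453125, 206.21847534179688), (30.989665985107422, 40.570533752441406), 59.054176330566406) [ 481.8 -281.1    9. ]
((319.625, 223.0), 2.577040910720825) ((319.6864013671875, 223.16354370117188), (4.23460578918457, 4.585798740386963), 96.62975311279297) [ 425.  -323.9    9. ]
```

>>> drive_tool:
  series:
    - {"wx":0,"wy":0,"wz":0,"tx":0.04,"ty":0,"tz":0,"grip":0.088}
    - {"wx":0,"wy":0,"wz":0,"tx":0.04,"ty":0,"tz":0,"grip":0.088}
    - {"wx":0,"wy":0,"wz":0,"tx":0.04,"ty":0,"tz":0,"grip":0.088}
    - {"wx":0,"wy":0,"wz":0,"tx":0.04,"ty":0,"tz":0,"grip":0.088}
    - {"wx":0,"wy":0,"wz":0,"tx":0.04,"ty":0,"tz":0,"grip":0.088}
    - {"wx":0,"wy":0,"wz":0,"tx":0.04,"ty":0,"tz":0,"grip":0.088}
    - {"wx":0,"wy":0,"wz":0,"tx":0.04,"ty":0,"tz":0,"grip":0.088}
    - {"wx":0,"wy":0,"wz":0,"tx":0.04,"ty":0,"tz":0,"grip":0.088}
    - {"wx":0,"wy":0,"wz":0,"tx":0.04,"ty":0,"tz":0,"grip":0.088}
    - {"wx":0,"wy":0,"wz":0,"tx":0.04,"ty":0,"tz":0,"grip":0.088}
    - {"wx":0,"wy":0,"wz":0,"tx":0,"ty":-0.001,"tz":0.02,"grip":0.088}
    - {"wx":0,"wy":0,"wz":0,"tx":0,"ty":-0.001,"tz":0.03,"grip":0.088}
    - {"wx":0,"wy":0,"wz":0,"tx":0,"ty":-0.001,"tz":0.03,"grip":0.088}
    - {"wx":0,"wy":0,"wz":0,"tx":0,"ty":-0.001,"tz":0.03,"grip":0.088}
    - {"wx":0,"wy":0,"wz":0,"tx":0,"ty":-0.001,"tz":0.03,"grip":0.088}
    - {"wx":0,"wy":0,"wz":0,"tx":0,"ty":0,"tz":0,"grip":0.088}

```text
time_s: 3.37
ee_pos: [416.9, 240.4, 333.9]
tool_rot: [-0.001, 0.708, 0.707, -0.006]
ft_force: [-0.5, -0.4, -0.3]
opening: 0.997
grasp_force: 0.0
```

Run:
```python
from h import *
T=pose();im=manip.capture('wrist');cv2.imwrite('pics/w2.png',im[:,:,::-1]);np.save('w2.npy',T)
print(T.round(3).tolist(),np.round(manip.observe()['joint_positions'],2))
```

```text
[[0.001, 1.0, -0.009, 416.935], [1.0, -0.001, -0.007, 240.402], [-0.007, -0.009, -1.0, 333.874], [0.0, 0.0, 0.0, 1.0]] [-0.09  0.47 -0.81  1.82  0.39  1.03 -1.05]
```

View pics/w2.png

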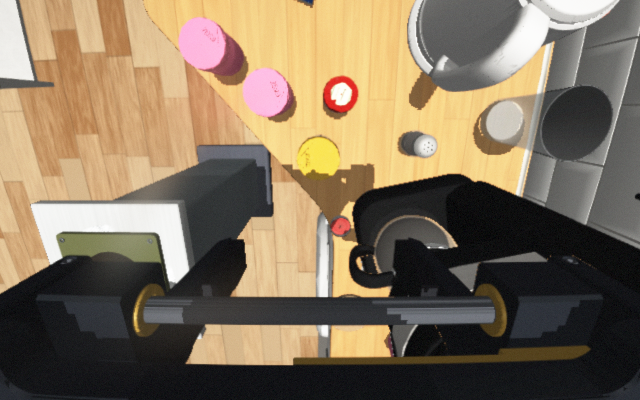

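The wrist picture shows the yellow lid at (319,159), the red cap at (341,94) and the shaker cap at (425,146). The tealight is at (340,227) and the kettle is upper right, with its handle at (470,75).

Run:
```python
from h import *
T=np.load('w2.npy');C=cam('wrist',T);im=cv2.imread('pics/w2.png')[:,:,::-1].copy()
m,cs=blobs(im,(22,150,90),(34,255,255),(285,125,350,190))
u=cv2.minEnclosingCircle(cs[0]);p=cv2.fitEllipse(cs[0]);print(u,p,plane(C,p[0],105)[0].round(1),plane(C,u[0],103)[0].round(1))
for n,uv,z in [('spice',(341,94),106),('shaker',(426,146.5),85),('handle?',(470,75),190),('pink',(268,90),105),('tealight',(340,227),15)]: print(n,plane(C,uv,z)[0].round(1))
print('shaker tri',tri(cam('top'),(218.5,144.6),C,(426,146.5)))
print('handle tri',tri(cam('top'),(196,150),C,(440,85)))
```

```text
((318.1246337890625, 158.26515197753906), 21.648862838745117) ((318.1552734375, 156.52688598632812), (37.63386535644531, 43.00398635864258), 93.95928955078125) [414.2 264.  105. ] [414.1 261.4 103. ]
spice [443.4 343.8 106. ]
shaker [567.  275.7  85. ]
handle? [563.4 357.  190. ]
pink [350.5 348.9 105. ]
tealight [452.8 122.   15. ]
shaker tri (array([570.70745635, 274.0960518 ,  71.31132923]), np.float64(2.719464854108924))
handle tri (array([570.22844532, 355.14529808,  61.33704031]), np.float64(31.04174118444291))
```

>>> drive_tool:
  series:
    - {"wx":0,"wy":0,"wz":0,"tx":0.01,"ty":-0.0025,"tz":0.0,"grip":0.088}
    - {"wx":0,"wy":0,"wz":0,"tx":0.01,"ty":-0.0025,"tz":0.02,"grip":0.088}
    - {"wx":0,"wy":0,"wz":0,"tx":0,"ty":0,"tz":0.03,"grip":0.088}
    - {"wx":0,"wy":0,"wz":0,"tx":0,"ty":0,"tz":0.03,"grip":0.088}
    - {"wx":0,"wy":0,"wz":0,"tx":0,"ty":0,"tz":0.03,"grip":0.088}
    - {"wx":0,"wy":0,"wz":0,"tx":0,"ty":0,"tz":0.03,"grip":0.088}
    - {"wx":0,"wy":0,"wz":0,"tx":0,"ty":0,"tz":0.02,"grip":0.088}
    - {"wx":0,"wy":0,"wz":0,"tx":0,"ty":0,"tz":0,"grip":0.088}
    - {"wx":0,"wy":0,"wz":0,"tx":0,"ty":0,"tz":0,"grip":0.088}

```text
time_s: 4.17
ee_pos: [415.3, 265.4, 179.9]
tool_rot: [0.0, 0.708, 0.706, 0.001]
ft_force: [1.2, 0.0, 0.1]
opening: 0.996
grasp_force: 0.0
```

Run:
```python
from h import *
T=pose();im=manip.capture('wrist');cv2.imwrite('pics/w3.png',im[:,:,::-1]);C=cam('wrist',T)
print(T.round(3).tolist())
m,cs=blobs(im,(22,150,90),(34,255,255),(0,0,640,400))
for c in cs[:2]:
    u=cv2.minEnclosingCircle(c);p=cv2.fitEllipse(c);print(u,p,plane(C,p[0],105)[0].round(1))
```

```text
[[0.002, 1.0, 0.002, 415.276], [1.0, -0.002, 0.002, 265.369], [0.002, 0.002, -1.0, 179.903], [0.0, 0.0, 0.0, 1.0]]
((318.0, 197.5), 27.11559295654297) ((318.2113037109375, 192.23910522460938), (16.40961456298828, 53.852603912353516), 92.0394287109375) [415.2 283.1 105. ]
```

Run:
```python
from h import *
im=cv2.imread('pics/w3.png')[:,:,::-1].copy();C=cam('wrist',pose())
m,cs=blobs(im,(22,150,90),(34,255,255),(0,0,640,400));c=cs[0][:,0]
print(c.min(0),c.max(0))
for v in (c[:,1].min(),):print(plane(C,[(318,v),(c[:,0].min(),197),(c[:,0].max(),197)],105).round(1))
```

```text
[291 182] [345 201]
[[415.5 292.  105. ]
 [392.8 279.1 105. ]
 [438.2 279.  105. ]]
```

View pics/w3.png

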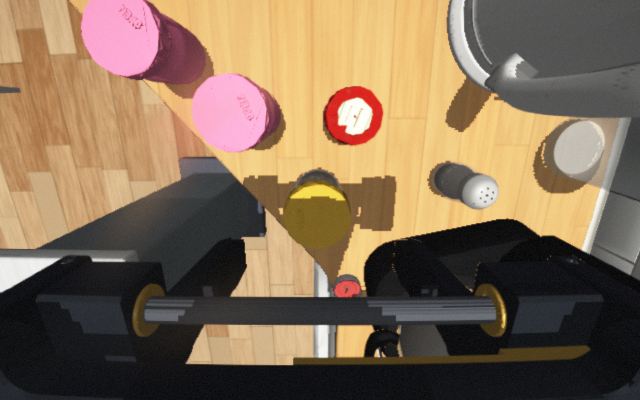

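The lid is at (318,214), spanning rows 182–246, which puts the jar at about (415, 262). The spice cap is at (354,115) and the shaker cap at (480,190).

>>> drive_tool:
  series:
    - {"wx":0,"wy":0,"wz":0,"tx":-0.003,"ty":0,"tz":0.027,"grip":0.088}
    - {"wx":0,"wy":0,"wz":0,"tx":0,"ty":0,"tz":0.025,"grip":0.088}
    - {"wx":0,"wy":0,"wz":0,"tx":0,"ty":0,"tz":0.025,"grip":0.088}
    - {"wx":0,"wy":0,"wz":0,"tx":0,"ty":0,"tz":0.025,"grip":0.088}
    - {"wx":0,"wy":0,"wz":0,"tx":0,"ty":0,"tz":0.015,"grip":0.088}
    - {"wx":0,"wy":0,"wz":0,"tx":0,"ty":0,"tz":0.01,"grip":0.088}
    - {"wx":0,"wy":0,"wz":0,"tx":0,"ty":0,"tz":0,"grip":0.088}
    - {"wx":0,"wy":0,"wz":0,"tx":0,"ty":0,"tz":0,"grip":0.04}
    - {"wx":0,"wy":0,"wz":0,"tx":0,"ty":0,"tz":0,"grip":0.04}
    - {"wx":0,"wy":0,"wz":0,"tx":0,"ty":0,"tz":0,"grip":0.04}
    - {"wx":0,"wy":0,"wz":0,"tx":0,"ty":0,"tz":0,"grip":0.04}
    - {"wx":0,"wy":0,"wz":0,"tx":0,"ty":0,"tz":0,"grip":0.04}

```text
time_s: 5.22
ee_pos: [414.7, 260.9, 52.4]
tool_rot: [0.0, 0.708, 0.706, 0.001]
ft_force: [-1.2, 0.0, 4.2]
opening: 0.65
grasp_force: 30.1
```

>>> drive_tool:
  series:
    - {"wx":0,"wy":0,"wz":0,"tx":0,"ty":0,"tz":-0.018,"grip":0.04}
    - {"wx":0,"wy":0,"wz":0,"tx":0,"ty":0,"tz":-0.034,"grip":0.04}
    - {"wx":0,"wy":0,"wz":0,"tx":0,"ty":0,"tz":-0.034,"grip":0.04}
    - {"wx":0,"wy":0,"wz":0,"tx":0,"ty":0,"tz":-0.034,"grip":0.04}
    - {"wx":0,"wy":0,"wz":0,"tx":0,"ty":0,"tz":-0.034,"grip":0.04}
    - {"wx":0,"wy":0,"wz":0,"tx":0,"ty":0,"tz":-0.034,"grip":0.04}
    - {"wx":0,"wy":0,"wz":0,"tx":0,"ty":0,"tz":-0.034,"grip":0.04}
    - {"wx":0,"wy":0,"wz":0,"tx":0,"ty":0,"tz":-0.034,"grip":0.04}
    - {"wx":0,"wy":0,"wz":0,"tx":0,"ty":0,"tz":-0.034,"grip":0.04}
    - {"wx":0,"wy":0,"wz":0,"tx":0,"ty":0,"tz":-0.034,"grip":0.04}
    - {"wx":0,"wy":0,"wz":0,"tx":0,"ty":0,"tz":-0.034,"grip":0.04}
    - {"wx":0,"wy":0,"wz":0,"tx":0,"ty":0,"tz":-0.034,"grip":0.04}
    - {"wx":0,"wy":0,"wz":0,"tx":0,"ty":0,"tz":-0.034,"grip":0.04}
    - {"wx":0,"wy":0,"wz":0,"tx":-0.03,"ty":0,"tz":-0.004,"grip":0.04}
    - {"wx":0,"wy":0,"wz":0,"tx":-0.035,"ty":0,"tz":0,"grip":0.04}
    - {"wx":0,"wy":0,"wz":0,"tx":-0.035,"ty":0,"tz":0,"grip":0.04}
    - {"wx":0,"wy":0,"wz":0,"tx":-0.035,"ty":0,"tz":0,"grip":0.04}
    - {"wx":0,"wy":0,"wz":0,"tx":-0.035,"ty":0,"tz":0,"grip":0.04}
    - {"wx":0,"wy":0,"wz":0,"tx":-0.035,"ty":0,"tz":0,"grip":0.04}
    - {"wx":0,"wy":0,"wz":0,"tx":-0.035,"ty":0,"tz":0,"grip":0.04}

```text
time_s: 6.88
ee_pos: [412.6, 18.8, 481.4]
tool_rot: [-0.0, 0.708, 0.706, -0.001]
ft_force: [0.5, 0.7, -2.8]
opening: 0.65
grasp_force: 30.0
```

>>> drive_tool:
  series:
    - {"wx":0,"wy":0,"wz":0,"tx":-0.035,"ty":0.01,"tz":0,"grip":0.04}
    - {"wx":0,"wy":0,"wz":0,"tx":-0.035,"ty":0.01,"tz":0,"grip":0.04}
    - {"wx":0,"wy":0,"wz":0,"tx":-0.03,"ty":0.01,"tz":0,"grip":0.04}
    - {"wx":0,"wy":0,"wz":0,"tx":0,"ty":0,"tz":0,"grip":0.04}
    - {"wx":0,"wy":0,"wz":0,"tx":0,"ty":0,"tz":0,"grip":0.04}
    - {"wx":0,"wy":0,"wz":0,"tx":0,"ty":0,"tz":0,"grip":0.04}

```text
time_s: 7.38
ee_pos: [443.0, -78.6, 481.4]
tool_rot: [-0.001, 0.708, 0.707, -0.0]
ft_force: [0.4, 0.1, -1.9]
opening: 0.643
grasp_force: 30.0
```

Run:
```python
from h import *
T=pose();im=manip.capture('wrist');cv2.imwrite('pics/w4.png',im[:,:,::-1]);np.save('w4.npy',T)
print(T.round(3).tolist(),np.round(manip.observe()['joint_positions'],2))
```

```text
[[0.001, 1.0, -0.001, 442.975], [1.0, -0.001, 0.001, -78.649], [0.001, -0.001, -1.0, 481.351], [0.0, 0.0, 0.0, 1.0]] [ 0.64  0.27 -0.77  1.61  0.19  1.34 -0.16]
```

View pics/w4.png

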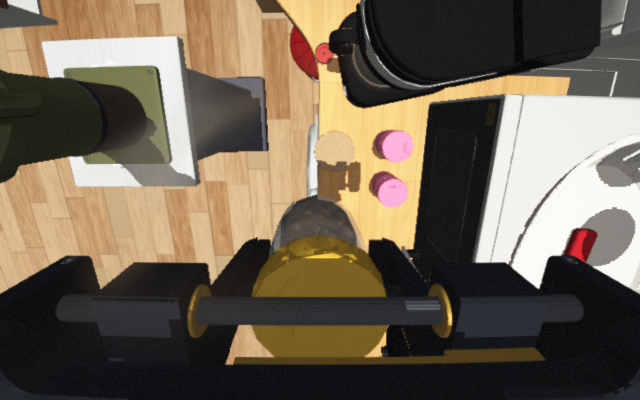

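The jar is held upright. The left mat is at (334.5,149.5), the pink jars are at (395,146) and (391,191), and the coffee maker's front right corner is at about (355,100).

Run:
```python
from h import *
T=np.load('w4.npy');C=cam('wrist',T);im=cv2.imread('pics/w4.png')[:,:,::-1].copy()
print('matL',plane(C,[(334.5,149.5)],9).round(1))
h=cv2.cvtColor(im,cv2.COLOR_RGB2HSV);print('row149',h[149,308:362,1].tolist());print('col336',h[122:176,336,1].tolist())
print('maker',plane(C,[(352,105),(440,90)],20).round(1), plane(C,[(352,105)],60).round(1))
print('offs lid x',plane(C,[(253,300),(386,300),(320,300)],481-53+105).round(1))
# top view mats again by saturation, subpixel-ish with upscaled picture
t=cv2.imread('pics/top0.png')[:,:,::-1].copy();ht=cv2.cvtColor(t,cv2.COLOR_RGB2HSV)
print('top row178 ',ht[178,308:348,1].tolist());print('col328',ht[160:198,328,1].tolist())
print('top row178 R',ht[178,368:406,1].tolist());print('col388',ht[160:198,388,1].tolist())
```

```text
matL [[477.1 -72.4   9. ]]
row149 [15, 9, 6, 2, 2, 3, 20, 75, 94, 91, 91, 92, 91, 92, 94, 90, 89, 89, 95, 92, 91, 89, 92, 92, 91, 89, 90, 88, 88, 91, 93, 94, 90, 89, 88, 90, 88, 91, 89, 91, 89, 90, 89, 89, 88, 95, 106, 116, 112, 116, 114, 114, 113, 118]
col336 [118, 111, 114, 115, 116, 112, 114, 117, 121, 111, 95, 90, 88, 86, 88, 87, 91, 91, 93, 88, 94, 95, 95, 91, 92, 87, 91, 88, 88, 89, 92, 91, 88, 91, 90, 89, 89, 90, 91, 97, 103, 102, 104, 109, 98, 107, 100, 109, 106, 107, 138, 137, 143, 144]
maker [[511.7  21.4  20. ]
 [693.7  52.2  20. ]] [[507.3  20.   60. ]]
offs lid x [[416.5 -71.7 533. ]
 [471.  -71.7 533. ]
 [444.  -71.6 533. ]]
top row178  [126, 125, 126, 128, 124, 128, 104, 97, 98, 100, 98, 100, 99, 103, 98, 98, 101, 99, 99, 100, 102, 99, 95, 98, 97, 99, 101, 101, 99, 97, 99, 99, 98, 100, 119, 122, 121, 121, 123, 123]
col328 [125, 124, 125, 123, 129, 120, 96, 100, 100, 98, 97, 97, 97, 97, 97, 100, 99, 100, 102, 99, 101, 101, 101, 96, 97, 100, 100, 98, 99, 96, 97, 101, 58, 28, 32, 29, 33, 33]
top row178 R [124, 122, 124, 126, 123, 122, 120, 99, 96, 96, 97, 98, 97, 97, 100, 96, 96, 100, 100, 99, 97, 97, 94, 97, 98, 98, 98, 98, 99, 99, 96, 96, 100, 113, 131, 120, 80, 94]
col388 [131, 128, 124, 128, 112, 98, 95, 98, 99, 99, 99, 100, 99, 104, 99, 99, 100, 97, 97, 96, 96, 98, 101, 97, 99, 97, 100, 98, 99, 99, 106, 127, 127, 53, 29, 22, 30, 26]
```

>>> drive_tool:
  series:
    - {"wx":0,"wy":0,"wz":0,"tx":0,"ty":0.032,"tz":0,"grip":0.04}
    - {"wx":0,"wy":0,"wz":-0.12,"tx":0,"ty":0,"tz":0.01,"grip":0.04}
    - {"wx":0,"wy":0,"wz":-0.12,"tx":0,"ty":0,"tz":0.03,"grip":0.04}
    - {"wx":0,"wy":0,"wz":0,"tx":0,"ty":0,"tz":0.036,"grip":0.04}
    - {"wx":0,"wy":0,"wz":0,"tx":0,"ty":0,"tz":0.036,"grip":0.04}
    - {"wx":0,"wy":0,"wz":0,"tx":0,"ty":0,"tz":0.036,"grip":0.04}
    - {"wx":0,"wy":0,"wz":0,"tx":0,"ty":0,"tz":0.036,"grip":0.04}
    - {"wx":0,"wy":0,"wz":0,"tx":0,"ty":0,"tz":0.036,"grip":0.04}
    - {"wx":0,"wy":0,"wz":0,"tx":0,"ty":0,"tz":0.036,"grip":0.04}
    - {"wx":0,"wy":0,"wz":0,"tx":0,"ty":0,"tz":0.036,"grip":0.04}
    - {"wx":0,"wy":0,"wz":0,"tx":0,"ty":0,"tz":0.036,"grip":0.04}
    - {"wx":0,"wy":0,"wz":0,"tx":0,"ty":0,"tz":0.036,"grip":0.04}
    - {"wx":0,"wy":0,"wz":0,"tx":0,"ty":0,"tz":0.024,"grip":0.04}
    - {"wx":0,"wy":0,"wz":0,"tx":0,"ty":0,"tz":0,"grip":0.04}
    - {"wx":0,"wy":0,"wz":0,"tx":0,"ty":0,"tz":0,"grip":0.04}

```text
time_s: 8.68
ee_pos: [475.6, -78.0, 93.7]
tool_rot: [-0.001, 0.617, 0.787, -0.0]
ft_force: [-0.1, 0.5, -2.1]
opening: 0.646
grasp_force: 30.0
```

>>> drive_tool:
  series:
    - {"wx":0,"wy":0,"wz":0,"tx":-0.001,"ty":0,"tz":0.015,"grip":0.04}
    - {"wx":0,"wy":0,"wz":0,"tx":0,"ty":0,"tz":0.01,"grip":0.04}
    - {"wx":0,"wy":0,"wz":0,"tx":0,"ty":0,"tz":0.005,"grip":0.04}
    - {"wx":0,"wy":0,"wz":0,"tx":0,"ty":0,"tz":0.002,"grip":0.04}
    - {"wx":0,"wy":0,"wz":0,"tx":0,"ty":0,"tz":0,"grip":0.04}
    - {"wx":0,"wy":0,"wz":0,"tx":0,"ty":0,"tz":0,"grip":0.04}

```text
time_s: 9.18
ee_pos: [476.7, -80.3, 62.8]
tool_rot: [0.001, 0.618, 0.786, 0.001]
ft_force: [-0.1, 0.4, -2.6]
opening: 0.648
grasp_force: 30.0
```

>>> drive_tool:
  series:
    - {"wx":0,"wy":0,"wz":0,"tx":0,"ty":0,"tz":0.001,"grip":0.04}
    - {"wx":0,"wy":0,"wz":0,"tx":0,"ty":0,"tz":0,"grip":0.04}
    - {"wx":0,"wy":0,"wz":0,"tx":0,"ty":0,"tz":0,"grip":0.088}
    - {"wx":0,"wy":0,"wz":0,"tx":0,"ty":0,"tz":0,"grip":0.088}
    - {"wx":0,"wy":0,"wz":0,"tx":0,"ty":0,"tz":0,"grip":0.088}
    - {"wx":0,"wy":0,"wz":0,"tx":0,"ty":0,"tz":0,"grip":0.088}
    - {"wx":0,"wy":0,"wz":0,"tx":0,"ty":0,"tz":-0.01,"grip":0.088}
    - {"wx":0,"wy":0,"wz":0,"tx":0,"ty":0,"tz":-0.02,"grip":0.088}
    - {"wx":0,"wy":0,"wz":0,"tx":0,"ty":0,"tz":-0.03,"grip":0.088}
    - {"wx":0,"wy":0,"wz":0,"tx":0,"ty":0,"tz":-0.035,"grip":0.088}
    - {"wx":0,"wy":0,"wz":0,"tx":0,"ty":0,"tz":-0.035,"grip":0.088}
    - {"wx":0,"wy":0,"wz":0,"tx":0,"ty":0,"tz":-0.035,"grip":0.088}
    - {"wx":0,"wy":0,"wz":0,"tx":0,"ty":0,"tz":-0.035,"grip":0.088}
    - {"wx":0,"wy":0,"wz":0.12,"tx":0,"ty":0,"tz":-0.035,"grip":0.088}
    - {"wx":0,"wy":0,"wz":0.12,"tx":0,"ty":0,"tz":-0.035,"grip":0.088}
    - {"wx":0,"wy":0,"wz":0,"tx":-0.04,"ty":0,"tz":0,"grip":0.088}
    - {"wx":0,"wy":0,"wz":0,"tx":-0.04,"ty":0,"tz":0,"grip":0.088}
    - {"wx":0,"wy":0,"wz":0,"tx":-0.04,"ty":0,"tz":0,"grip":0.088}
    - {"wx":0,"wy":0,"wz":0,"tx":-0.04,"ty":0,"tz":0,"grip":0.088}

```text
time_s: 10.77
ee_pos: [475.1, -242.1, 331.1]
tool_rot: [0.0, 0.708, 0.707, -0.0]
ft_force: [0.7, 0.1, -0.0]
opening: 0.996
grasp_force: 0.0
```

>>> drive_tool:
  series:
    - {"wx":0,"wy":0,"wz":0,"tx":-0.04,"ty":0,"tz":0,"grip":0.088}
    - {"wx":0,"wy":0,"wz":0,"tx":-0.04,"ty":0,"tz":0,"grip":0.088}
    - {"wx":0,"wy":0,"wz":0,"tx":-0.04,"ty":0,"tz":0,"grip":0.088}
    - {"wx":0,"wy":0,"wz":0,"tx":-0.03,"ty":0,"tz":0,"grip":0.088}
    - {"wx":0,"wy":0,"wz":0,"tx":0,"ty":0,"tz":0,"grip":0.088}
    - {"wx":0,"wy":0,"wz":0,"tx":0,"ty":0,"tz":0,"grip":0.088}
    - {"wx":0,"wy":0,"wz":0,"tx":0,"ty":0,"tz":0,"grip":0.088}

```text
time_s: 11.35
ee_pos: [475.4, -389.0, 330.5]
tool_rot: [-0.001, 0.707, 0.707, 0.0]
ft_force: [0.0, -0.0, -0.2]
opening: 0.998
grasp_force: 0.0
```

Run:
```python
from h import *
T=pose();im=manip.capture('wrist');cv2.imwrite('pics/w5.png',im[:,:,::-1]);np.save('w5.npy',T)
print(T.round(3).tolist(),np.round(manip.observe()['joint_positions'],2));C=cam('wrist',T)
m,cs=blobs(im,(100,120,20),(130,255,255),(0,0,640,300))
print(cv2.minAreaRect(cs[0]))
```

```text
[[0.001, 1.0, -0.0, 475.434], [1.0, -0.001, 0.002, -388.983], [0.002, -0.0, -1.0, 330.472], [0.0, 0.0, 0.0, 1.0]] [ 0.97  0.64 -0.66  1.46  0.41  1.18  0.25]
((313.48486328125, 159.01608276367188), (58.09663772583008, 40.38653564453125), 88.21009063720703)
```

View pics/w5.png

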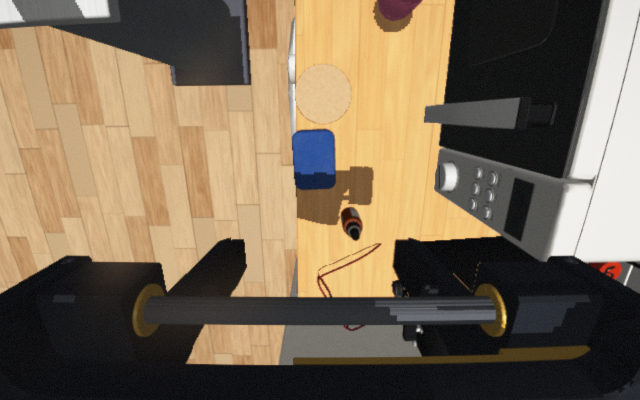

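The wrist picture shows the right mat at (323,94.5), the tin lid from (294,130) to (335,177) with its dark near side below, and the dropper with its base at (350,212) and bulb at (354,234). The microwave handle's tip is at (425,113).

Run:
```python
from h import *
T=np.load('w5.npy');C=cam('wrist',T);im=cv2.imread('pics/w5.png')[:,:,::-1].copy();CT=cam('top')
h=cv2.cvtColor(im,cv2.COLOR_RGB2HSV);print('V col315',h[122:195,315,2].tolist())
m,cs=blobs(im,(100,120,95),(130,255,255),(270,110,360,200))
r=cv2.minAreaRect(cs[0]);print(r);b=plane(C,cv2.boxPoints(r),62)[:,:2];print(b.round(1),b.mean(0).round(1),np.linalg.norm(np.roll(b,1,0)-b,axis=1).round(1))
print('matR',plane(C,[(323.5,94.5)],9).round(1))
t=cv2.imread('pics/top0.png')[:,:,::-1].copy();ht=cv2.cvtColor(t,cv2.COLOR_RGB2HSV)
print('matR edges row94',h[94,290:356,1].tolist());print('col 324',h[60:128,324,1].tolist())
print('top V col420',ht[160:195,420,2].tolist())
print('handle',tri(CT,(410,118),C,(425,113)))
print('dropper bulb',tri(CT,(456.4,156.4),C,(354,236)),plane(C,[(354,236)],102).round(1),plane(C,[(349,209)],0).round(1))
```

```text
V col315 [217, 228, 239, 239, 239, 238, 220, 139, 101, 137, 153, 157, 159, 160, 161, 160, 156, 159, 155, 154, 155, 152, 156, 159, 155, 155, 157, 160, 154, 161, 154, 158, 157, 154, 153, 157, 152, 153, 153, 155, 151, 154, 152, 151, 154, 150, 155, 151, 151, 147, 98, 69, 63, 62, 59, 65, 65, 61, 60, 61, 62, 64, 59, 62, 64, 60, 60, 74, 112, 119, 120, 118, 121]
((313.2746276855469, 152.2882843017578), (44.63446044921875, 40.38653564453125), 88.21009063720703)
[[ 436.8 -331.1]
 [ 495.9 -329.3]
 [ 498.9 -395.6]
 [ 437.1 -397.6]] [ 467.2 -363.4] [66.5 59.1 66.4 61.9]
matR [[ 482.9 -277.6    9. ]]
matR edges row94 [13, 14, 9, 4, 10, 80, 89, 87, 90, 91, 91, 89, 97, 94, 91, 90, 92, 93, 91, 91, 91, 91, 94, 93, 92, 87, 90, 90, 88, 88, 87, 92, 90, 89, 91, 94, 92, 93, 91, 93, 91, 94, 92, 90, 92, 93, 89, 95, 93, 90, 89, 87, 92, 91, 94, 92, 94, 92, 91, 94, 95, 113, 124, 128, 123, 120]
col 324 [127, 132, 123, 118, 99, 89, 89, 93, 92, 95, 93, 92, 92, 88, 93, 92, 92, 90, 95, 91, 89, 89, 89, 91, 92, 89, 92, 92, 91, 91, 88, 91, 91, 92, 91, 91, 90, 88, 90, 93, 92, 88, 91, 92, 94, 92, 93, 92, 89, 92, 91, 91, 97, 95, 94, 94, 93, 89, 92, 91, 92, 93, 93, 110, 127, 130, 128, 132]
top V col420 [231, 226, 226, 227, 226, 225, 226, 217, 120, 119, 115, 116, 117, 119, 117, 114, 118, 114, 116, 116, 115, 116, 115, 114, 115, 115, 112, 83, 39, 49, 57, 76, 83, 101, 135]
handle (array([ 580.31849558, -304.72056407,  232.39978897]), np.float64(26.968906807865523))
dropper bulb (array([ 529.54583309, -486.87448956,   87.29525015]), np.float64(1.5900097851056214)) [[ 527.8 -481.   102. ]] [[ 530.6 -473.6    0. ]]
```

Run:
```python
from h import *
T=np.load('w5.npy');C=cam('wrist',T);im=cv2.imread('pics/w5.png')[:,:,::-1].copy()
m,cs=blobs(im,(100,110,30),(130,255,255),(270,110,360,200))
r=cv2.minAreaRect(cs[0]);print(r);b=plane(C,cv2.boxPoints(r),62)[:,:2];print(b.round(1),b.mean(0).round(1),np.linalg.norm(np.roll(b,1,0)-b,axis=1).round(1))
print('matR',plane(C,[((294.8+350.8)/2,(63.8+122.8)/2)],9).round(1))
a=cv2.approxPolyDP(cs[0],3,True)[:,0];print(a.tolist(),plane(C,a,62).round(1)[:,:2].tolist())
```

```text
((313.17315673828125, 159.0414581298828), (58.127872467041016, 41.073699951171875), 88.21009063720703)
[[ 435.8 -331.1]
 [ 495.9 -329.3]
 [ 500.  -416.9]
 [ 436.1 -419. ]] [ 467.  -374.1] [87.9 60.1 87.7 63.9]
matR [[ 481.8 -275.8    9. ]]
[[295, 133], [292, 139], [297, 186], [331, 186], [332, 134], [327, 130]] [[440.5, -334.5], [435.9, -343.1], [441.6, -414.6], [494.4, -414.6], [494.9, -335.9], [487.5, -330.2]]
```

Run:
```python
from h import *
T=np.load('w5.npy');C=cam('wrist',T);CT,CS=cam('top'),cam('scene')
print(tri(CT,(400,126),CS,(367.5,142)),tri(CT,(400,126),C,(426,113)),tri(CS,(367.5,142),C,(426,113)))
```

```text
(array([ 656.9895411 , -332.80738015,   10.5035877 ]), np.float64(12.064282394302762)) (array([ 619.3119849 , -305.67446126,  102.55563749]), np.float64(7.341118955645339)) (array([ 631.10528579, -311.5589341 ,   40.2010852 ]), np.float64(18.565250297938814))
```

>>> drive_tool:
  series:
    - {"wx":0,"wy":0,"wz":0,"tx":0.015,"ty":-0.009,"tz":0.03,"grip":0.088}
    - {"wx":0,"wy":0,"wz":0,"tx":0,"ty":0,"tz":0.035,"grip":0.088}
    - {"wx":0,"wy":0,"wz":0,"tx":0,"ty":0,"tz":0.035,"grip":0.088}
    - {"wx":0,"wy":0,"wz":0,"tx":0,"ty":0,"tz":0.035,"grip":0.088}
    - {"wx":0,"wy":0,"wz":0,"tx":0,"ty":0,"tz":0.035,"grip":0.088}
    - {"wx":0,"wy":0,"wz":0,"tx":0,"ty":0,"tz":0.035,"grip":0.088}
    - {"wx":0,"wy":0,"wz":0,"tx":0,"ty":0,"tz":0.025,"grip":0.088}
    - {"wx":0,"wy":0,"wz":0,"tx":0,"ty":0,"tz":0,"grip":0.088}
    - {"wx":0,"wy":0,"wz":0,"tx":0,"ty":0,"tz":0,"grip":0.088}

```text
time_s: 12.15
ee_pos: [466.5, -373.5, 100.7]
tool_rot: [-0.001, 0.707, 0.707, 0.0]
ft_force: [0.0, -0.2, 0.5]
opening: 0.998
grasp_force: 0.0
```

>>> drive_tool:
  series:
    - {"wx":0,"wy":0,"wz":0,"tx":0,"ty":0,"tz":0.025,"grip":0.088}
    - {"wx":0,"wy":0,"wz":0,"tx":0,"ty":0,"tz":0.025,"grip":0.088}
    - {"wx":0,"wy":0,"wz":0,"tx":0,"ty":0,"tz":0.02,"grip":0.088}
    - {"wx":0,"wy":0,"wz":0,"tx":0,"ty":0,"tz":0.01,"grip":0.088}
    - {"wx":0,"wy":0,"wz":0,"tx":0,"ty":0,"tz":0,"grip":0.088}
    - {"wx":0,"wy":0,"wz":0,"tx":0,"ty":0,"tz":0,"grip":0.05}
    - {"wx":0,"wy":0,"wz":0,"tx":0,"ty":0,"tz":0,"grip":0.05}
    - {"wx":0,"wy":0,"wz":0,"tx":0,"ty":0,"tz":0,"grip":0.05}
    - {"wx":0,"wy":0,"wz":0,"tx":0,"ty":0,"tz":0,"grip":0.05}
    - {"wx":0,"wy":0,"wz":0,"tx":0,"ty":0,"tz":0,"grip":0.05}

```text
time_s: 12.98
ee_pos: [467.2, -375.9, 22.2]
tool_rot: [0.001, 0.708, 0.706, 0.0]
ft_force: [-0.3, -0.4, 7.0]
opening: 0.736
grasp_force: 29.8
```

>>> drive_tool:
  series:
    - {"wx":0,"wy":0,"wz":0,"tx":0,"ty":0,"tz":-0.01,"grip":0.05}
    - {"wx":0,"wy":0,"wz":0,"tx":0,"ty":0,"tz":-0.025,"grip":0.05}
    - {"wx":0,"wy":0,"wz":0,"tx":0,"ty":0,"tz":-0.025,"grip":0.05}
    - {"wx":0,"wy":0,"wz":0,"tx":0.024,"ty":0.0035,"tz":0,"grip":0.05}
    - {"wx":0,"wy":0,"wz":0,"tx":0.024,"ty":0.0035,"tz":0,"grip":0.05}
    - {"wx":0,"wy":0,"wz":0,"tx":0.024,"ty":0.0035,"tz":0,"grip":0.05}
    - {"wx":0,"wy":0,"wz":0,"tx":0.024,"ty":0.0035,"tz":0,"grip":0.05}
    - {"wx":0,"wy":0,"wz":0,"tx":0,"ty":0,"tz":0,"grip":0.05}
    - {"wx":0,"wy":0,"wz":0,"tx":0,"ty":0,"tz":0.02,"grip":0.05}
    - {"wx":0,"wy":0,"wz":0,"tx":0,"ty":0,"tz":0.02,"grip":0.05}
    - {"wx":0,"wy":0,"wz":0,"tx":0,"ty":0,"tz":0.007,"grip":0.05}
    - {"wx":0,"wy":0,"wz":0,"tx":0,"ty":0,"tz":0,"grip":0.05}
    - {"wx":0,"wy":0,"wz":0,"tx":0,"ty":0,"tz":0,"grip":0.05}

```text
time_s: 14.07
ee_pos: [480.5, -279.6, 34.0]
tool_rot: [-0.0, 0.708, 0.706, -0.0]
ft_force: [0.3, 1.2, -1.1]
opening: 0.731
grasp_force: 29.8
```

Run:
```python
from h import *
im=manip.capture('top');cv2.imwrite('pics/top1.png',im[:,:,::-1]);b=manip.capture('scene')
W=np.zeros((560,800,3),np.uint8)
W[:270]=cv2.resize(im[120:205,240:492],(800,270),interpolation=cv2.INTER_CUBIC);W[280:550,:800]=cv2.resize(b[120:215,270:552],(800,270),interpolation=cv2.INTER_CUBIC)
cv2.imwrite('pics/c2.png',W[:,:,::-1]);cv2.imwrite('pics/scene1.png',b[:,:,::-1])
s=manip.observe();print(s['ee_pos'],s['ft_force'])
```

```text
[ 481.13777412 -279.79637401   34.67260647] [ 0.41882991  0.41063116 -1.64274901]
```

View pics/c2.png

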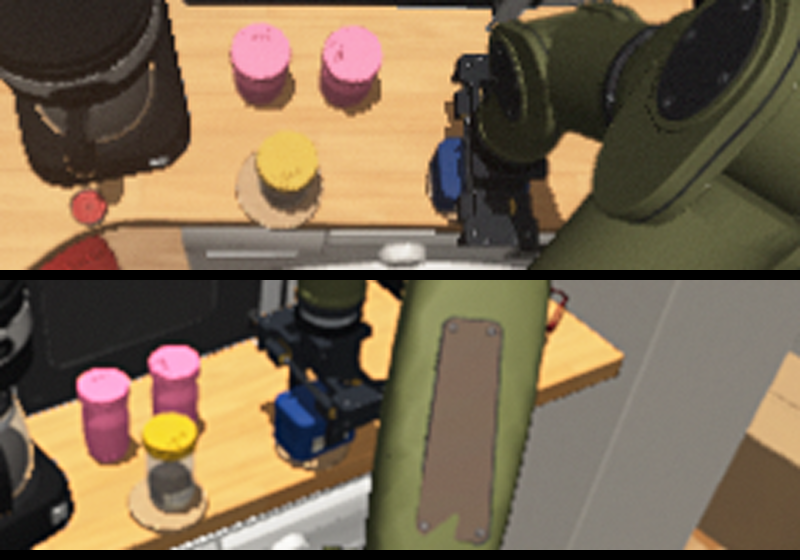

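The jar stands on the left mat with its lid at about (330,170) in the top view. The tin is held over the right mat.

>>> drive_tool:
  series:
    - {"wx":0,"wy":0,"wz":0,"tx":0,"ty":0,"tz":0.002,"grip":0.05}
    - {"wx":0,"wy":0,"wz":0,"tx":0,"ty":0,"tz":0.001,"grip":0.05}
    - {"wx":0,"wy":0,"wz":0,"tx":0,"ty":0,"tz":0,"grip":0.05}
    - {"wx":0,"wy":0,"wz":0,"tx":0,"ty":0,"tz":0,"grip":0.05}

```text
time_s: 14.5
ee_pos: [480.9, -279.7, 31.2]
tool_rot: [0.001, 0.708, 0.706, 0.0]
ft_force: [-0.1, -1.3, 1.9]
opening: 0.734
grasp_force: 29.7
```

Run:
```python
from h import *
CT,CS=cam('top'),cam('scene')
im=cv2.imread('pics/top1.png')[:,:,::-1].copy()
m,cs=blobs(im,(22,130,90),(34,255,255),(310,150,350,195))
p=cv2.minEnclosingCircle(cs[0]);print(p,plane(CT,p[0],114)[0].round(1))
p=(170/2.837+270,434/2.842-280/2.842+120);print(p,plane(CS,p,114)[0].round(1))
```

```text
((330.3461608886719, 169.65383911132812), 8.758015632629395) [475.5 -83.6 114. ]
(329.92245329573495, 174.1871921182266) [466.1 -79.7 114. ]
```

>>> drive_tool:
  series:
    - {"wx":0,"wy":0,"wz":0,"tx":0,"ty":0,"tz":0,"grip":0.088}
    - {"wx":0,"wy":0,"wz":0,"tx":0,"ty":0,"tz":0,"grip":0.088}
    - {"wx":0,"wy":0,"wz":0,"tx":0,"ty":0,"tz":0,"grip":0.088}
    - {"wx":0,"wy":0,"wz":0,"tx":0,"ty":0,"tz":0,"grip":0.088}
    - {"wx":0,"wy":0,"wz":0,"tx":0,"ty":0,"tz":-0.015,"grip":0.088}
    - {"wx":0,"wy":0,"wz":0,"tx":0,"ty":0,"tz":-0.03,"grip":0.088}
    - {"wx":0,"wy":0,"wz":0,"tx":0,"ty":0,"tz":-0.035,"grip":0.088}
    - {"wx":0,"wy":0,"wz":0,"tx":0,"ty":0,"tz":-0.035,"grip":0.088}
    - {"wx":0,"wy":0,"wz":0,"tx":0,"ty":0,"tz":-0.035,"grip":0.088}
    - {"wx":0,"wy":0,"wz":0,"tx":0,"ty":0,"tz":-0.035,"grip":0.088}
    - {"wx":0,"wy":0,"wz":0,"tx":0,"ty":0,"tz":-0.035,"grip":0.088}
    - {"wx":0,"wy":0,"wz":0,"tx":0,"ty":0,"tz":-0.035,"grip":0.088}
    - {"wx":0,"wy":0,"wz":0,"tx":0.02,"ty":-0.01,"tz":-0.035,"grip":0.088}
    - {"wx":0,"wy":0,"wz":0,"tx":0.02,"ty":-0.01,"tz":-0.035,"grip":0.088}
    - {"wx":0,"wy":0,"wz":0,"tx":0.02,"ty":-0.01,"tz":-0.035,"grip":0.088}
    - {"wx":0,"wy":0,"wz":0,"tx":0.02,"ty":-0.01,"tz":-0.035,"grip":0.088}
    - {"wx":0,"wy":0,"wz":0,"tx":0.02,"ty":-0.01,"tz":-0.035,"grip":0.088}
    - {"wx":0,"wy":0,"wz":0,"tx":0.02,"ty":-0.01,"tz":-0.02,"grip":0.088}
    - {"wx":0,"wy":0,"wz":0,"tx":0,"ty":0,"tz":0,"grip":0.088}
    - {"wx":0,"wy":0,"wz":0,"tx":0,"ty":0,"tz":0,"grip":0.088}

```text
time_s: 16.17
ee_pos: [420.8, -158.5, 481.8]
tool_rot: [0.002, 0.707, 0.707, -0.0]
ft_force: [0.2, -0.5, -0.2]
opening: 0.996
grasp_force: 0.0
```

Run:
```python
from h import *
T=pose();im=manip.capture('wrist');t=manip.capture('top');C=cam('wrist',T);CT=cam('top')
cv2.imwrite('pics/w6.png',im[:,:,::-1]);cv2.imwrite('pics/top2.png',t[:,:,::-1]);np.save('w6.npy',T);print(T[:3,3].round(1))
for n,i,c,hs in(('w',im,C,(0,0,640,300)),('t',t,CT,(365,150,430,200))):
    m,cs=blobs(i,(100,110,30),(130,255,255),hs)
    for k in cs[:1]:
        r=cv2.minAreaRect(k);print(n,r,plane(c,cv2.boxPoints(r),71)[:,:2].round(1).tolist(),plane(c,r[0],71)[0].round(1))
    m,cs=blobs(i,(22,130,90),(34,255,255),(0,0,640,300) if n=='w' else (310,150,350,195))
    for k in cs[:1]: p=cv2.minEnclosingCircle(k);print(n,p,plane(c,p[0],114)[0].round(1))
```

```text
[ 420.8 -158.5  481.8]
w ((346.0, 208.0), (44.0, 28.0), 90.0) [[449.1, -221.6], [507.6, -221.6], [512.1, -321.2], [450.6, -321.1]] [ 479.8 -270.1   71. ]
w ((349.5, 115.5), 17.10272979736328) [476.5 -80.7 114. ]
t ((330.197998046875, 169.52684020996094), 8.924529075622559) [475.9 -83.1 114. ]
```

View pics/w6.png

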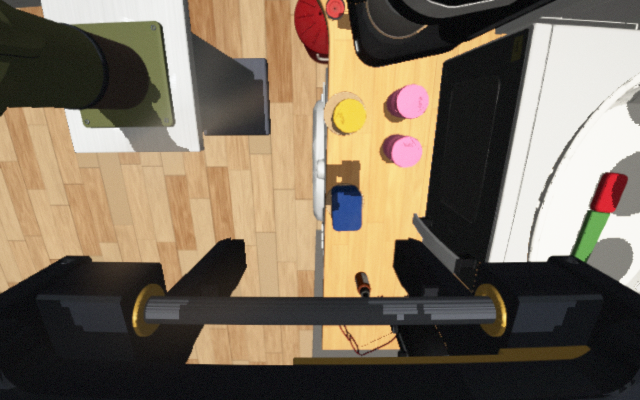

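The wrist picture shows the jar on the left mat at (349,116), the tin covering the right mat at (346,208) and the dropper at (362,285). The measured jar and tin positions agree with the mat centres within about 3 mm.

>>> drive_tool:
  series:
    - {"wx":0,"wy":0,"wz":0,"tx":0.03,"ty":0,"tz":0,"grip":0.088}
    - {"wx":0,"wy":0,"wz":0,"tx":0.036,"ty":0,"tz":0,"grip":0.088}
    - {"wx":0,"wy":0,"wz":0,"tx":0.036,"ty":0,"tz":0,"grip":0.088}
    - {"wx":0,"wy":0,"wz":0,"tx":0.036,"ty":0,"tz":0,"grip":0.088}
    - {"wx":0,"wy":0,"wz":0,"tx":0.036,"ty":0,"tz":0,"grip":0.088}
    - {"wx":0,"wy":0,"wz":0,"tx":0.036,"ty":0,"tz":0,"grip":0.088}
    - {"wx":0,"wy":0,"wz":0,"tx":0.036,"ty":0,"tz":0,"grip":0.088}
    - {"wx":0,"wy":0,"wz":0,"tx":0.036,"ty":0,"tz":0,"grip":0.088}
    - {"wx":0,"wy":0,"wz":0,"tx":0.036,"ty":0,"tz":0,"grip":0.088}
    - {"wx":0,"wy":0,"wz":0,"tx":0.036,"ty":0,"tz":0,"grip":0.088}
    - {"wx":0,"wy":0,"wz":0,"tx":0.036,"ty":0,"tz":0,"grip":0.088}
    - {"wx":0,"wy":0,"wz":0,"tx":0.036,"ty":0,"tz":0,"grip":0.088}
    - {"wx":0,"wy":0,"wz":0,"tx":0,"ty":0.036,"tz":0,"grip":0.088}
    - {"wx":0,"wy":0,"wz":0,"tx":0,"ty":0.036,"tz":0,"grip":0.088}
    - {"wx":0,"wy":0,"wz":0,"tx":0,"ty":0.036,"tz":0,"grip":0.088}
    - {"wx":0,"wy":0,"wz":0,"tx":0,"ty":0.036,"tz":0,"grip":0.088}
    - {"wx":0,"wy":0,"wz":0,"tx":0,"ty":0,"tz":0,"grip":0.088}
    - {"wx":0,"wy":0,"wz":0,"tx":0,"ty":0,"tz":0,"grip":0.088}

```text
time_s: 17.77
ee_pos: [567.8, 265.0, 476.4]
tool_rot: [-0.001, 0.709, 0.705, -0.003]
ft_force: [0.2, 0.7, 0.2]
opening: 0.999
grasp_force: 0.0
```

Run:
```python
from h import *
T=pose();im=manip.capture('wrist');cv2.imwrite('pics/w7.png',im[:,:,::-1]);np.save('w7.npy',T)
print(T.round(3).tolist(),np.round(manip.observe()['joint_positions'],2))
```

```text
[[0.006, 1.0, -0.005, 567.785], [1.0, -0.006, -0.002, 264.987], [-0.002, -0.005, -1.0, 476.428], [0.0, 0.0, 0.0, 1.0]] [-0.13  0.61 -0.82  1.11  0.43  1.59 -0.85]
```

View pics/w7.png

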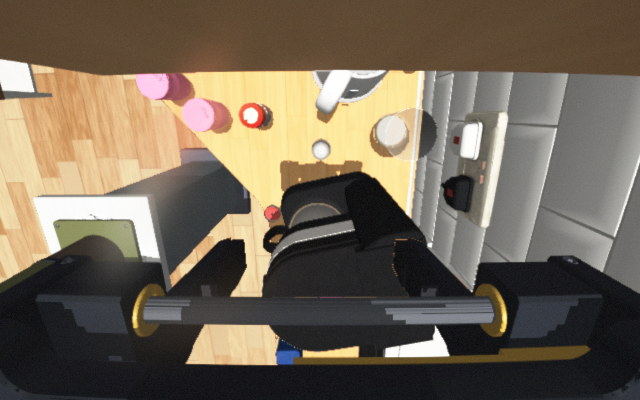

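The wrist picture shows the shaker cap at (321,149) and the kettle handle's near end at (326,107). The glass is at (392,132) and the wall cupboard lies above row 68. The coffee maker is below the gripper.

Run:
```python
from h import *
C7=cam('wrist',np.load('w7.npy'));C2=cam('wrist',np.load('w2.npy'));CT=cam('top');CS=cam('scene')
print('shaker',[plane(C7,(321,149),z)[0].round(1) for z in(80,88)],tri(C7,(321,149),CT,(218.5,144.6)),tri(C7,(321,149),CS,(210.5,202.6)))
print('handle 7-T',tri(C7,(325,111),CT,(196,150)),'7-2',tri(C7,(325,111),C2,(443,86)),'7-S',tri(C7,(325,111),CS,(181,190)))
print('cupboard',[plane(C7,(320,69),z)[0].round(1) for z in(400,450,500)],'top',[plane(CT,(145,100),z)[0].round(1) for z in(400,450,500)],[plane(CT,(138,150),z)[0].round(1) for z in(400,500)])
print('maker left edge',plane(C7,[(290,195),(375,185)],330).round(1),plane(C7,[(290,195)],40).round(1))
```

```text
shaker [array([569.9, 279.9,  80. ]), array([569.9, 280.8,  88. ])] (array([570.97490303, 277.00902256,  63.30801997]), np.float64(2.747536354740982)) (array([570.16666826, 275.52911168,  67.84633063]), np.float64(5.8280264052720945))
handle 7-T (array([572.63301295, 356.82539731,  24.07216982]), np.float64(16.08929974133285)) 7-2 (array([576.97585427, 352.76770413,  96.27052469]), np.float64(4.640978089148626)) 7-S (array([576.87334104, 343.00392413, 147.13073518]), np.float64(13.803835984361124))
cupboard [array([569.2, 376.8, 400. ]), array([569.3, 369.6, 450. ]), array([569.3, 362.3, 500. ])] top [array([566.5, 363.8, 400. ]), array([542. , 337.9, 450. ]), array([517.5, 312. , 500. ])] [array([442.8, 366.4, 400. ]), array([409.7, 314.2, 500. ])]
maker left edge [[535.3 259.3 330. ]
 [628.7 270.4 330. ]] [[501.3 175.1  40. ]]
```

Run:
```python
from h import *
C7=cam('wrist',np.load('w7.npy'));CT=cam('top');C2=cam('wrist',np.load('w2.npy'))
print('glass base',plane(C7,[(392,133),(377,133),(408,133)],3).round(1),plane(C2,[(505,121)],3).round(1),plane(CT,[(216,111)],3).round(1))
print('rim',plane(C7,[(437,133),(413,110),(413,158)],100).round(1))
print('wall',plane(C7,[(412,180)],0).round(1))
```

```text
glass base [[725.8 305.2   3. ]
 [692.8 305.2   3. ]
 [761.1 305.2   3. ]] [[727.6 310.    3. ]] [[716.5 310.1   3. ]]
rim [[785.3 311.4 100. ]
 [736.7 352.  100. ]
 [744.7 264.9 100. ]]
wall [[780.8 198.7   0. ]]
```

>>> drive_tool:
  series:
    - {"wx":0,"wy":0,"wz":0,"tx":0.005,"ty":0,"tz":0.02,"grip":0.088}
    - {"wx":0,"wy":0,"wz":0,"tx":0.005,"ty":0,"tz":0.036,"grip":0.088}
    - {"wx":0,"wy":0,"wz":0,"tx":0,"ty":0,"tz":0.036,"grip":0.088}
    - {"wx":0,"wy":0,"wz":0,"tx":0,"ty":0,"tz":0.036,"grip":0.088}
    - {"wx":0,"wy":0,"wz":0,"tx":0,"ty":0,"tz":0.036,"grip":0.088}
    - {"wx":0,"wy":0,"wz":0,"tx":0,"ty":0,"tz":0.036,"grip":0.088}
    - {"wx":0,"wy":0,"wz":0,"tx":0,"ty":0,"tz":0.036,"grip":0.088}
    - {"wx":0,"wy":0,"wz":0,"tx":0,"ty":0,"tz":0,"grip":0.088}
    - {"wx":0,"wy":0,"wz":0,"tx":0,"ty":0,"tz":0,"grip":0.088}
    - {"wx":0,"wy":0,"wz":0,"tx":0,"ty":0,"tz":0,"grip":0.088}

```text
time_s: 18.65
ee_pos: [565.9, 277.5, 246.9]
tool_rot: [-0.0, 0.708, 0.707, 0.001]
ft_force: [0.2, 0.5, 0.7]
opening: 0.999
grasp_force: 0.0
```

Run:
```python
from h import *
T=pose();im=manip.capture('wrist');cv2.imwrite('pics/w8.png',im[:,:,::-1]);np.save('w8.npy',T)
print(T.round(3).tolist(),np.round(manip.observe()['joint_positions'],2))
```

```text
[[0.002, 1.0, 0.002, 565.936], [1.0, -0.002, 0.002, 277.491], [0.002, 0.002, -1.0, 246.936], [0.0, 0.0, 0.0, 1.0]] [-0.13  0.77 -0.76  1.52  0.58  1.07 -1.03]
```

View pics/w8.png

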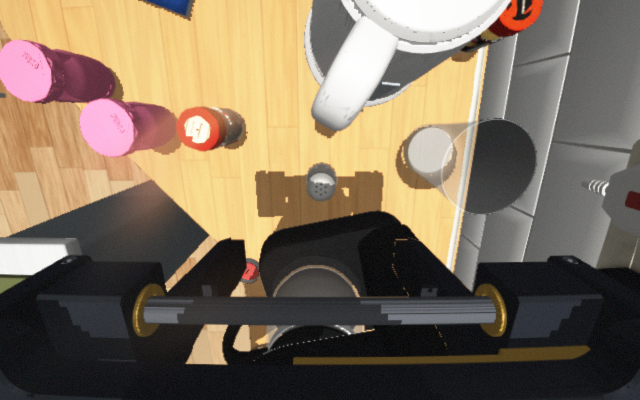

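The shaker cap is at (320.5,187), the kettle handle tip at (333,122) and the glass base at (430,152). The gap around the shaker is clear.

Run:
```python
from h import *
C8=cam('wrist',np.load('w8.npy'));C7=cam('wrist',np.load('w7.npy'));CT=cam('top')
print('shaker',[plane(C8,(320.5,187),z)[0].round(1) for z in(76,86)],tri(C8,(320.5,187),C7,(321,149)))
print('handle',tri(C8,(333,124),C7,(325,111)),[plane(C8,(330,128),z)[0].round(1) for z in(100,150,190)])
```

```text
shaker [array([568.5, 275.3,  76. ]), array([568.4, 277.8,  86. ])] (array([569.09582928, 282.95557465, 106.00058312]), np.float64(1.6355727380573792))
handle (array([576.65412163, 349.95921363, 179.67140882]), np.float64(1.2688818699057975)) [array([578.1, 344.2, 100. ]), array([576.1, 346.3, 150. ]), array([574.5, 347.9, 190. ])]
```

>>> drive_tool:
  series:
    - {"wx":0,"wy":0,"wz":0,"tx":-0.001,"ty":0.0025,"tz":0.02,"grip":0.088}
    - {"wx":0,"wy":0,"wz":0,"tx":0,"ty":0,"tz":0.03,"grip":0.088}
    - {"wx":0,"wy":0,"wz":0,"tx":0,"ty":0,"tz":0.03,"grip":0.088}
    - {"wx":0,"wy":0,"wz":0,"tx":0,"ty":0,"tz":0.03,"grip":0.088}
    - {"wx":0,"wy":0,"wz":0,"tx":0,"ty":0,"tz":0.03,"grip":0.088}
    - {"wx":0,"wy":0,"wz":0,"tx":0,"ty":0,"tz":0.025,"grip":0.088}
    - {"wx":0,"wy":0,"wz":0,"tx":0,"ty":0,"tz":0.025,"grip":0.088}
    - {"wx":0,"wy":0,"wz":0,"tx":0,"ty":0,"tz":0.015,"grip":0.088}
    - {"wx":0,"wy":0,"wz":0,"tx":0,"ty":0,"tz":0.008,"grip":0.088}
    - {"wx":0,"wy":0,"wz":0,"tx":0,"ty":0,"tz":0,"grip":0.088}
    - {"wx":0,"wy":0,"wz":0,"tx":0,"ty":0,"tz":0,"grip":0.03}
    - {"wx":0,"wy":0,"wz":0,"tx":0,"ty":0,"tz":0,"grip":0.03}
    - {"wx":0,"wy":0,"wz":0,"tx":0,"ty":0,"tz":0,"grip":0.03}
    - {"wx":0,"wy":0,"wz":0,"tx":0,"ty":0,"tz":0,"grip":0.03}
    - {"wx":0,"wy":0,"wz":0,"tx":0,"ty":0,"tz":0,"grip":0.03}
    - {"wx":0,"wy":0,"wz":0,"tx":0,"ty":0,"tz":0,"grip":0.03}
    - {"wx":0,"wy":0,"wz":0,"tx":0,"ty":0,"tz":0,"grip":0.03}

```text
time_s: 20.12
ee_pos: [568.3, 275.4, 31.9]
tool_rot: [0.0, 0.708, 0.706, 0.0]
ft_force: [1.3, -0.2, -0.1]
opening: 0.493
grasp_force: 0.2
```

>>> drive_tool:
  series:
    - {"wx":0,"wy":0,"wz":0,"tx":0,"ty":0,"tz":0,"grip":0.03}
    - {"wx":0,"wy":0,"wz":0,"tx":0,"ty":0,"tz":0,"grip":0.03}
    - {"wx":0,"wy":0,"wz":0,"tx":0,"ty":0,"tz":-0.01,"grip":0.03}
    - {"wx":0,"wy":0,"wz":0,"tx":0,"ty":0,"tz":-0.01,"grip":0.03}

```text
time_s: 20.45
ee_pos: [567.6, 275.0, 51.7]
tool_rot: [-0.0, 0.708, 0.706, -0.001]
ft_force: [0.1, 0.3, -1.1]
opening: 0.449
grasp_force: 29.6
```

Run:
```python
from h import *
im=manip.capture('wrist');s=manip.capture('scene');t=manip.capture('top')
for n,i in(('w9',im),('s9',s),('t9',t)):cv2.imwrite(f'pics/{n}.png',i[:,:,::-1])
W=np.zeros((600,800,3),np.uint8)
W[:300,:480]=cv2.resize(im,(480,300));W[:300,490:800]=cv2.resize(s[170:260,170:263],(310,300),interpolation=cv2.INTER_CUBIC)
W[310:600,:400]=cv2.resize(t[110:197,170:290],(400,290),interpolation=cv2.INTER_CUBIC)
W[310:590,410:800]=cv2.resize(im[200:400,180:460],(390,280))
cv2.imwrite('pics/c3.png',W[:,:,::-1]);print(manip.observe()['opening'],manip.observe()['grasp_force'],manip.observe()['ft_force'])
```

```text
0.44678548051326394 29.591697200644376 [-0.80748925 -0.9092722  -1.02931516]
```

View pics/c3.png

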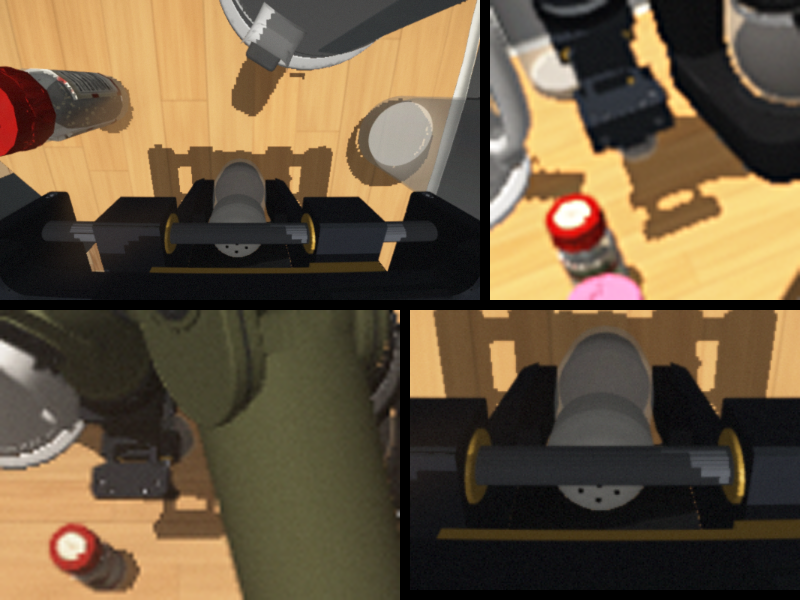

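The shaker is held upright and centred between the fingers. The spice jar stands undisturbed and the kettle is clear.

>>> drive_tool:
  series:
    - {"wx":0,"wy":0,"wz":0,"tx":0,"ty":0,"tz":-0.02,"grip":0.03}
    - {"wx":0,"wy":0,"wz":0,"tx":0,"ty":0,"tz":-0.035,"grip":0.03}
    - {"wx":0,"wy":0,"wz":0,"tx":0,"ty":0,"tz":-0.035,"grip":0.03}
    - {"wx":0,"wy":0,"wz":0,"tx":0,"ty":0,"tz":-0.035,"grip":0.03}
    - {"wx":0,"wy":0,"wz":0,"tx":0,"ty":0,"tz":-0.035,"grip":0.03}
    - {"wx":0,"wy":0,"wz":0,"tx":0,"ty":0,"tz":-0.035,"grip":0.03}
    - {"wx":0,"wy":0,"wz":0,"tx":0,"ty":0,"tz":-0.035,"grip":0.03}
    - {"wx":0,"wy":0,"wz":0,"tx":0,"ty":0,"tz":-0.035,"grip":0.03}
    - {"wx":0,"wy":0,"wz":0,"tx":0,"ty":0,"tz":-0.035,"grip":0.03}
    - {"wx":0,"wy":0,"wz":0,"tx":0,"ty":0,"tz":-0.035,"grip":0.03}
    - {"wx":0,"wy":0,"wz":0,"tx":0,"ty":0,"tz":-0.035,"grip":0.03}
    - {"wx":0,"wy":0,"wz":0,"tx":0,"ty":0,"tz":-0.03,"grip":0.03}
    - {"wx":0,"wy":0,"wz":0,"tx":0,"ty":0,"tz":-0.03,"grip":0.03}
    - {"wx":0,"wy":0,"wz":0,"tx":0,"ty":0,"tz":0,"grip":0.03}

```text
time_s: 21.77
ee_pos: [568.7, 277.3, 488.0]
tool_rot: [0.0, 0.708, 0.706, 0.005]
ft_force: [0.2, 0.4, -0.8]
opening: 0.452
grasp_force: 29.6
```

>>> drive_tool:
  series:
    - {"wx":0,"wy":0,"wz":0,"tx":-0.02,"ty":-0.01,"tz":0,"grip":0.03}
    - {"wx":0,"wy":0,"wz":0,"tx":-0.035,"ty":-0.02,"tz":0,"grip":0.03}
    - {"wx":0,"wy":0,"wz":0,"tx":-0.035,"ty":-0.02,"tz":0,"grip":0.03}
    - {"wx":0,"wy":0,"wz":0,"tx":-0.035,"ty":-0.02,"tz":0,"grip":0.03}
    - {"wx":0,"wy":0,"wz":0,"tx":-0.035,"ty":-0.02,"tz":0,"grip":0.03}
    - {"wx":0,"wy":0,"wz":0,"tx":-0.035,"ty":0,"tz":0,"grip":0.03}
    - {"wx":0,"wy":0,"wz":0,"tx":-0.035,"ty":0,"tz":0,"grip":0.03}
    - {"wx":0,"wy":0,"wz":0,"tx":-0.035,"ty":0,"tz":0,"grip":0.03}
    - {"wx":0,"wy":0,"wz":0,"tx":-0.035,"ty":0,"tz":0,"grip":0.03}
    - {"wx":0,"wy":0,"wz":0,"tx":-0.035,"ty":0,"tz":0,"grip":0.03}
    - {"wx":0,"wy":0,"wz":0,"tx":-0.035,"ty":0,"tz":0,"grip":0.03}
    - {"wx":0,"wy":0,"wz":0,"tx":-0.035,"ty":0,"tz":0,"grip":0.03}
    - {"wx":0,"wy":0,"wz":0,"tx":-0.035,"ty":0,"tz":0,"grip":0.03}
    - {"wx":0,"wy":0,"wz":0,"tx":-0.015,"ty":0,"tz":0,"grip":0.03}
    - {"wx":0,"wy":0,"wz":0,"tx":0,"ty":0,"tz":0,"grip":0.03}
    - {"wx":0,"wy":0,"wz":0,"tx":0,"ty":0,"tz":0,"grip":0.03}

```text
time_s: 23.1
ee_pos: [476.6, -179.7, 480.8]
tool_rot: [-0.001, 0.708, 0.706, -0.0]
ft_force: [0.8, 0.9, -1.5]
opening: 0.453
grasp_force: 29.6
```

>>> drive_tool:
  series:
    - {"wx":0,"wy":0,"wz":0.105,"tx":0,"ty":0,"tz":0.015,"grip":0.03}
    - {"wx":0,"wy":0,"wz":0.105,"tx":0,"ty":0,"tz":0.03,"grip":0.03}
    - {"wx":0,"wy":0,"wz":0.105,"tx":0,"ty":0,"tz":0.03,"grip":0.03}
    - {"wx":0,"wy":0,"wz":0.105,"tx":0,"ty":0,"tz":0.03,"grip":0.03}
    - {"wx":0,"wy":0,"wz":0.105,"tx":0,"ty":0,"tz":0.03,"grip":0.03}
    - {"wx":0,"wy":0,"wz":0,"tx":0,"ty":0,"tz":0.035,"grip":0.03}
    - {"wx":0,"wy":0,"wz":0,"tx":0,"ty":0,"tz":0.035,"grip":0.03}
    - {"wx":0,"wy":0,"wz":0,"tx":0,"ty":0,"tz":0.035,"grip":0.03}
    - {"wx":0,"wy":0,"wz":0,"tx":0,"ty":0,"tz":0.035,"grip":0.03}
    - {"wx":0,"wy":0,"wz":0,"tx":0,"ty":0,"tz":0.035,"grip":0.03}
    - {"wx":0,"wy":0,"wz":0,"tx":0,"ty":0,"tz":0.03,"grip":0.03}
    - {"wx":0,"wy":0,"wz":0,"tx":0,"ty":0,"tz":0.03,"grip":0.03}
    - {"wx":0,"wy":0,"wz":0,"tx":0,"ty":0,"tz":0.03,"grip":0.03}
    - {"wx":0,"wy":0,"wz":0,"tx":0,"ty":0,"tz":0.02,"grip":0.03}
    - {"wx":0,"wy":0,"wz":0,"tx":0,"ty":0,"tz":0,"grip":0.03}
    - {"wx":0,"wy":0,"wz":0,"tx":0,"ty":0,"tz":0,"grip":0.03}

```text
time_s: 24.43
ee_pos: [477.3, -177.3, 61.6]
tool_rot: [-0.001, 0.866, 0.5, -0.0]
ft_force: [-0.3, -0.2, -1.2]
opening: 0.448
grasp_force: 29.6
```

>>> drive_tool:
  series:
    - {"wx":0,"wy":0,"wz":0,"tx":0,"ty":0,"tz":0.015,"grip":0.03}
    - {"wx":0,"wy":0,"wz":0,"tx":0,"ty":0,"tz":0.01,"grip":0.03}
    - {"wx":0,"wy":0,"wz":0,"tx":0,"ty":0,"tz":0.002,"grip":0.03}
    - {"wx":0,"wy":0,"wz":0,"tx":0,"ty":0,"tz":0,"grip":0.03}
    - {"wx":0,"wy":0,"wz":0,"tx":0,"ty":0,"tz":0,"grip":0.03}

```text
time_s: 24.85
ee_pos: [478.2, -179.2, 36.1]
tool_rot: [0.001, 0.867, 0.499, 0.001]
ft_force: [0.4, 0.2, -1.0]
opening: 0.452
grasp_force: 29.6
```

>>> drive_tool:
  series:
    - {"wx":0,"wy":0,"wz":0,"tx":0,"ty":0,"tz":0.002,"grip":0.03}
    - {"wx":0,"wy":0,"wz":0,"tx":0,"ty":0,"tz":0,"grip":0.03}
    - {"wx":0,"wy":0,"wz":0,"tx":0,"ty":0,"tz":0,"grip":0.03}

```text
time_s: 25.1
ee_pos: [477.5, -179.5, 33.2]
tool_rot: [0.0, 0.867, 0.498, 0.0]
ft_force: [0.4, 0.1, -1.1]
opening: 0.448
grasp_force: 29.6
```

>>> drive_tool:
  series:
    - {"wx":0,"wy":0,"wz":0,"tx":0,"ty":0,"tz":0.001,"grip":0.03}
    - {"wx":0,"wy":0,"wz":0,"tx":0,"ty":0,"tz":0,"grip":0.03}
    - {"wx":0,"wy":0,"wz":0,"tx":0,"ty":0,"tz":0,"grip":0.03}

```text
time_s: 25.35
ee_pos: [477.4, -179.5, 31.8]
tool_rot: [0.0, 0.867, 0.498, 0.0]
ft_force: [0.6, -0.1, 0.3]
opening: 0.451
grasp_force: 29.7
```

>>> drive_tool:
  series:
    - {"wx":0,"wy":0,"wz":0,"tx":0,"ty":0,"tz":0,"grip":0.088}
    - {"wx":0,"wy":0,"wz":0,"tx":0,"ty":0,"tz":0,"grip":0.088}
    - {"wx":0,"wy":0,"wz":0,"tx":0,"ty":0,"tz":0,"grip":0.088}
    - {"wx":0,"wy":0,"wz":0,"tx":0,"ty":0,"tz":0,"grip":0.088}
    - {"wx":0,"wy":0,"wz":0,"tx":0,"ty":0,"tz":0,"grip":0.088}
    - {"wx":0,"wy":0,"wz":0,"tx":0,"ty":0,"tz":-0.02,"grip":0.088}
    - {"wx":0,"wy":0,"wz":0,"tx":0,"ty":0,"tz":-0.035,"grip":0.088}
    - {"wx":0,"wy":0,"wz":0,"tx":0,"ty":0,"tz":-0.035,"grip":0.088}
    - {"wx":0,"wy":0,"wz":0,"tx":0,"ty":0,"tz":-0.035,"grip":0.088}
    - {"wx":0,"wy":0,"wz":0.105,"tx":0,"ty":0,"tz":-0.025,"grip":0.088}
    - {"wx":0,"wy":0,"wz":0.105,"tx":0,"ty":0,"tz":-0.025,"grip":0.088}
    - {"wx":0,"wy":0,"wz":0.105,"tx":0,"ty":0,"tz":-0.025,"grip":0.088}
    - {"wx":0,"wy":0,"wz":0.105,"tx":0,"ty":0,"tz":-0.025,"grip":0.088}
    - {"wx":0,"wy":0,"wz":0.105,"tx":0,"ty":0,"tz":-0.02,"grip":0.088}
    - {"wx":0,"wy":0,"wz":0.105,"tx":0,"ty":0,"tz":-0.02,"grip":0.088}
    - {"wx":0,"wy":0,"wz":0.105,"tx":0,"ty":0,"tz":-0.02,"grip":0.088}
    - {"wx":0,"wy":0,"wz":0.105,"tx":0,"ty":0,"tz":0,"grip":0.088}
    - {"wx":0,"wy":0,"wz":0.105,"tx":0,"ty":0,"tz":0,"grip":0.088}
    - {"wx":0,"wy":0,"wz":0.1,"tx":0,"ty":0,"tz":0,"grip":0.088}
    - {"wx":0,"wy":0,"wz":0,"tx":0,"ty":0,"tz":0,"grip":0.088}

```text
time_s: 27.02
ee_pos: [476.9, -179.3, 316.8]
tool_rot: [0.0, 1.0, -0.002, -0.0]
ft_force: [-0.7, 0.0, 0.9]
opening: 0.999
grasp_force: 0.0
```

Run:
```python
from h import *
CT,CS=cam('top'),cam('scene')
print('toaster',tri(CT,(484,137),CS,(429,127)),[plane(CT,(484,137),z)[0].round(1) for z in(0,50)],[plane(CT,(460,100),z)[0].round(1) for z in(0,180)])
print(np.round(manip.observe()['joint_positions'],2))
```

```text
toaster (array([ 637.55732112, -626.96470926,  -12.31380251]), np.float64(13.766625780298082)) [array([ 628.9, -626.6,    0. ]), array([ 610.1, -601.8,   50. ])] [array([ 767.4, -552.3,    0. ]), array([ 678.5, -474.5,  180. ])]
[ 0.51  0.45 -0.36  1.8   0.2   0.93 -1.51]
```

>>> drive_tool:
  series:
    - {"wx":0,"wy":0,"wz":0,"tx":0,"ty":0.031,"tz":0,"grip":0.088}
    - {"wx":0,"wy":0,"wz":0,"tx":0,"ty":0.034,"tz":0,"grip":0.088}
    - {"wx":0,"wy":0,"wz":0,"tx":0,"ty":0.034,"tz":0,"grip":0.088}
    - {"wx":0,"wy":0,"wz":0,"tx":0,"ty":0.034,"tz":0,"grip":0.088}
    - {"wx":0,"wy":0,"wz":0,"tx":0,"ty":0.034,"tz":0.01,"grip":0.088}
    - {"wx":0,"wy":0,"wz":0,"tx":0,"ty":0.034,"tz":0.01,"grip":0.088}
    - {"wx":0,"wy":0,"wz":0,"tx":0,"ty":0.034,"tz":0.01,"grip":0.088}
    - {"wx":0,"wy":0,"wz":0,"tx":0,"ty":0.034,"tz":0.01,"grip":0.088}
    - {"wx":0,"wy":0,"wz":0,"tx":0,"ty":0.032,"tz":0.01,"grip":0.088}
    - {"wx":0,"wy":0,"wz":0,"tx":0,"ty":0,"tz":0,"grip":0.088}
    - {"wx":0,"wy":0,"wz":0,"tx":0,"ty":0,"tz":0,"grip":0.088}
    - {"wx":0,"wy":0,"wz":0,"tx":0,"ty":0,"tz":0,"grip":0.088}

```text
time_s: 28.02
ee_pos: [477.2, -479.2, 266.4]
tool_rot: [-0.001, 1.0, 0.001, 0.0]
ft_force: [-0.3, -0.7, 0.8]
opening: 1.004
grasp_force: 0.0
```

Run:
```python
from h import *
T=pose();im=manip.capture('wrist');np.save('w10.npy',T);print(T.round(3).tolist());cv2.imwrite('pics/w10.png',im[:,:,::-1])
t=manip.capture('top');cv2.imwrite('pics/t10.png',t[:,:,::-1])
W=np.zeros((600,800,3),np.uint8);W[:,:]=0
W[:400,:640]=im;W[405:600,:600]=cv2.resize(t[130:200,250:465],(600,195),interpolation=cv2.INTER_CUBIC)
cv2.imwrite('pics/c4.png',W[:,:,::-1])
```

```text
[[1.0, 0.001, 0.0, 477.233], [0.001, -1.0, 0.002, -479.156], [0.0, -0.002, -1.0, 266.42], [0.0, 0.0, 0.0, 1.0]]
```

View pics/c4.png

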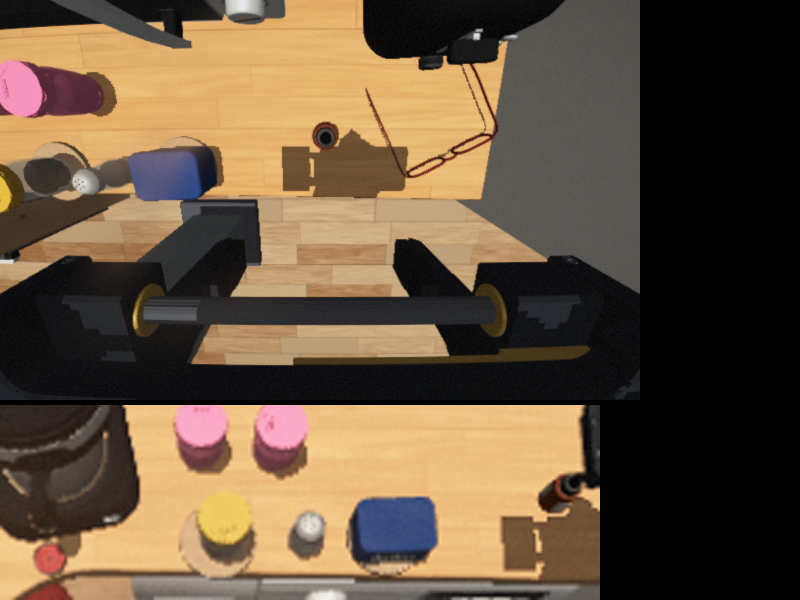

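The wrist picture shows the dropper from above, its body ring centred at (325,136) and its bulb at (325,138). In the top view the jar, shaker and tin stand in a row at (331,171), (361,173) and about (391,176).

Run:
```python
from h import *
C=cam('wrist',np.load('w10.npy'));CT=cam('top')
im=cv2.imread('pics/w10.png')[:,:,::-1].copy();t=cv2.imread('pics/t10.png')[:,:,::-1].copy()
print('ring',plane(C,[(325,135.5)],70).round(1),'bulb',plane(C,[(325,138)],100).round(1))
print('shaker T',plane(CT,[(361.1,173.1)],86).round(1))
h=cv2.cvtColor(im,cv2.COLOR_RGB2HSV);g=im.sum(2)
print('row136',g[136,300:350].tolist());print('col325',g[115:160,325].tolist())
for n,i,c,bx,lo in(('t',t,CT,(365,150,420,200),95),('w',im,C,(110,130,225,210),30)):
    m,cs=blobs(i,(100,110,lo),(130,255,255),bx);r=cv2.minAreaRect(cs[0]);print(n,r,plane(c,cv2.boxPoints(r),71)[:,:2].round(1).tolist(),plane(c,r[0],71)[0].round(1))
    a=cv2.approxPolyDP(cs[0],2,True)[:,0];print(a.tolist(),plane(c,a,71)[:,:2].round().tolist())
```

```text
ring [[ 532.1 -484.5   70. ]] bulb [[ 531.5 -484.   100. ]]
shaker T [[ 472.6 -180.4   86. ]]
row136 [523, 528, 532, 519, 531, 524, 524, 527, 527, 534, 532, 475, 282, 201, 202, 163, 109, 183, 233, 198, 87, 28, 33, 37, 42, 21, 63, 30, 63, 18, 65, 153, 234, 205, 164, 148, 201, 182, 360, 535, 552, 552, 543, 473, 298, 273, 259, 240, 245, 252]
col325 [538, 541, 538, 542, 547, 536, 446, 248, 125, 184, 221, 207, 145, 129, 184, 214, 161, 66, 18, 45, 41, 21, 54, 44, 30, 39, 46, 34, 50, 116, 171, 142, 185, 183, 183, 223, 227, 235, 230, 232, 236, 234, 226, 228, 241]
t ((391.45721435546875, 172.68646240234375), (18.553268432617188, 26.91012191772461), 86.98721313476562) [[506.3, -235.3], [511.6, -321.7], [450.9, -322.0], [445.9, -236.6]] [ 478.5 -278.8   71. ]
[[403, 164], [380, 164], [379, 180], [403, 181]] [[507.0, -317.0], [507.0, -243.0], [454.0, -238.0], [452.0, -314.0]]
w ((191.34226989746094, 180.48106384277344), (33.86785125732422, 61.50132369995117), 51.842769622802734) [[468.6, -266.7], [517.1, -336.4], [483.5, -359.3], [432.0, -288.9]] [ 476.1 -313.6   71. ]
[[212, 157], [210, 165], [207, 165], [202, 175], [199, 174], [193, 158], [190, 160], [190, 163], [187, 163], [188, 167], [178, 175], [180, 177], [177, 180], [175, 177], [173, 185], [167, 189], [169, 190], [166, 198], [195, 199], [213, 185], [215, 172]] [[506.0, -344.0], [496.0, -340.0], [496.0, -336.0], [483.0, -328.0], [485.0, -325.0], [505.0, -320.0], [502.0, -315.0], [499.0, -315.0], [499.0, -311.0], [494.0, -312.0], [483.0, -297.0], [481.0, -299.0], [477.0, -295.0], [481.0, -293.0], [470.0, -289.0], [465.0, -280.0], [463.0, -282.0], [453.0, -276.0], [451.0, -315.0], [470.0, -341.0], [487.0, -346.0]]
```

>>> drive_tool:
  series:
    - {"wx":0,"wy":0,"wz":0,"tx":0.025,"ty":0.003,"tz":0,"grip":0.064}
    - {"wx":0,"wy":0,"wz":0,"tx":0.03,"ty":0.003,"tz":0,"grip":0.064}
    - {"wx":0,"wy":0,"wz":0,"tx":0,"ty":0,"tz":0.025,"grip":0.064}
    - {"wx":0,"wy":0,"wz":0,"tx":0,"ty":0,"tz":0.03,"grip":0.064}
    - {"wx":0,"wy":0,"wz":0,"tx":0,"ty":0,"tz":0.03,"grip":0.064}
    - {"wx":0,"wy":0,"wz":0,"tx":0,"ty":0,"tz":0.03,"grip":0.064}
    - {"wx":0,"wy":0,"wz":0,"tx":0,"ty":0,"tz":0,"grip":0.064}
    - {"wx":0,"wy":0,"wz":0,"tx":0,"ty":0,"tz":0,"grip":0.064}
    - {"wx":0,"wy":0,"wz":0,"tx":0,"ty":0,"tz":0,"grip":0.064}

```text
time_s: 28.87
ee_pos: [533.5, -486.5, 154.2]
tool_rot: [0.001, 1.0, -0.0, 0.002]
ft_force: [-1.3, -0.2, 0.6]
opening: 0.726
grasp_force: 0.0
```

Run:
```python
from h import *
T=pose();im=manip.capture('wrist');C=cam('wrist',T);print(T[:3,3].round(1))
g=im.astype(int).sum(2)
from_=plane
# expected pixel of body-top centre at guess, and dark blob near it
K,D,W=C;Wi=np.linalg.inv(W)
for P in([532,-484.5,70],[532,-484.5,102]):
    print(cv2.projectPoints(np.array([P],float),cv2.Rodrigues(Wi[:3,:3])[0],Wi[:3,3],K,D)[0].ravel().round(1))
np.save('w11.npy',T);cv2.imwrite('pics/w11.png',im[:,:,::-1])
h=cv2.cvtColor(im,cv2.COLOR_RGB2HSV)
m=((g<330)*255).astype(np.uint8)
for r in range(180,260,8): 
    x=np.where(m[r,270:380])[0]; print(r,(x.min()+270,x.max()+270,len(x)) if len(x) else None)
```

```text
[ 533.5 -486.5  154.2]
[318. 210.]
[317.9 223.4]
180 (np.int64(270), np.int64(379), 110)
188 (np.int64(270), np.int64(379), 110)
196 (np.int64(270), np.int64(379), 110)
204 (np.int64(270), np.int64(379), 110)
212 (np.int64(270), np.int64(379), 110)
220 (np.int64(305), np.int64(379), 75)
228 (np.int64(303), np.int64(379), 77)
236 (np.int64(300), np.int64(376), 77)
244 (np.int64(297), np.int64(379), 82)
252 (np.int64(294), np.int64(379), 80)
```

>>> drive_tool:
  series:
    - {"wx":0,"wy":0,"wz":0,"tx":-0.001,"ty":-0.001,"tz":0.03,"grip":0.064}
    - {"wx":0,"wy":0,"wz":0,"tx":0,"ty":0,"tz":0.03,"grip":0.064}
    - {"wx":0,"wy":0,"wz":0,"tx":0,"ty":0,"tz":0.025,"grip":0.064}
    - {"wx":0,"wy":0,"wz":0,"tx":0,"ty":0,"tz":0.015,"grip":0.064}
    - {"wx":0,"wy":0,"wz":0,"tx":0,"ty":0,"tz":0.009,"grip":0.064}
    - {"wx":0,"wy":0,"wz":0,"tx":0,"ty":0,"tz":0,"grip":0.064}
    - {"wx":0,"wy":0,"wz":0,"tx":0,"ty":0,"tz":0,"grip":0.02}
    - {"wx":0,"wy":0,"wz":0,"tx":0,"ty":0,"tz":0,"grip":0.02}
    - {"wx":0,"wy":0,"wz":0,"tx":0,"ty":0,"tz":0,"grip":0.02}
    - {"wx":0,"wy":0,"wz":0,"tx":0,"ty":0,"tz":0,"grip":0.02}
    - {"wx":0,"wy":0,"wz":0,"tx":0,"ty":0,"tz":0,"grip":0.02}
    - {"wx":0,"wy":0,"wz":0,"tx":0,"ty":0,"tz":0,"grip":0.02}
    - {"wx":0,"wy":0,"wz":0,"tx":0,"ty":0,"tz":0,"grip":0.02}
    - {"wx":0,"wy":0,"wz":0,"tx":0,"ty":0,"tz":0,"grip":0.02}

```text
time_s: 30.08
ee_pos: [531.3, -485.9, 43.6]
tool_rot: [0.0, 1.0, -0.001, 0.001]
ft_force: [-0.2, 0.3, 5.6]
opening: 0.356
grasp_force: 30.0
```

>>> drive_tool:
  series:
    - {"wx":0,"wy":0,"wz":0,"tx":0,"ty":0,"tz":-0.01,"grip":0.02}
    - {"wx":0,"wy":0,"wz":0,"tx":0,"ty":0,"tz":-0.03,"grip":0.02}
    - {"wx":0,"wy":0,"wz":0,"tx":0,"ty":0,"tz":-0.03,"grip":0.02}
    - {"wx":0,"wy":0,"wz":0,"tx":0,"ty":0,"tz":-0.03,"grip":0.02}
    - {"wx":0,"wy":0,"wz":0,"tx":0,"ty":0,"tz":-0.03,"grip":0.02}
    - {"wx":0,"wy":0,"wz":0,"tx":-0.008,"ty":-0.025,"tz":-0.02,"grip":0.02}
    - {"wx":0,"wy":0,"wz":0,"tx":-0.009,"ty":-0.036,"tz":0,"grip":0.02}
    - {"wx":0,"wy":0,"wz":0,"tx":-0.009,"ty":-0.036,"tz":0,"grip":0.02}
    - {"wx":0,"wy":0,"wz":0,"tx":-0.009,"ty":-0.036,"tz":0,"grip":0.02}
    - {"wx":0,"wy":0,"wz":0,"tx":-0.009,"ty":-0.036,"tz":0,"grip":0.02}
    - {"wx":0,"wy":0,"wz":0,"tx":-0.008,"ty":-0.036,"tz":0,"grip":0.02}
    - {"wx":0,"wy":0,"wz":0,"tx":0,"ty":0,"tz":0,"grip":0.02}
    - {"wx":0,"wy":0,"wz":0,"tx":0,"ty":0,"tz":0,"grip":0.02}
    - {"wx":0,"wy":0,"wz":0,"tx":0,"ty":0,"tz":0,"grip":0.02}

```text
time_s: 31.25
ee_pos: [479.3, -281.0, 193.1]
tool_rot: [0.001, 1.0, -0.001, 0.0]
ft_force: [0.1, -1.2, -1.7]
opening: 0.357
grasp_force: 30.0
```

>>> drive_tool:
  series:
    - {"wx":0,"wy":0,"wz":0,"tx":0,"ty":-0.001,"tz":0.025,"grip":0.02}
    - {"wx":0,"wy":0,"wz":0,"tx":0,"ty":0,"tz":0.025,"grip":0.02}
    - {"wx":0,"wy":0,"wz":0,"tx":0,"ty":0,"tz":0.015,"grip":0.02}
    - {"wx":0,"wy":0,"wz":0,"tx":0,"ty":0,"tz":0.01,"grip":0.02}
    - {"wx":0,"wy":0,"wz":0,"tx":0,"ty":0,"tz":0,"grip":0.02}
    - {"wx":0,"wy":0,"wz":0,"tx":0,"ty":0,"tz":0,"grip":0.02}

```text
time_s: 31.75
ee_pos: [479.3, -280.4, 117.6]
tool_rot: [0.0, 1.0, -0.001, 0.0]
ft_force: [-0.1, 0.2, -0.8]
opening: 0.355
grasp_force: 30.0
```

>>> drive_tool:
  series:
    - {"wx":0,"wy":0,"wz":0,"tx":0,"ty":0,"tz":0.002,"grip":0.02}
    - {"wx":0,"wy":0,"wz":0,"tx":0,"ty":0,"tz":0,"grip":0.02}
    - {"wx":0,"wy":0,"wz":0,"tx":0,"ty":0,"tz":0,"grip":0.02}

```text
time_s: 32.0
ee_pos: [479.6, -279.8, 116.5]
tool_rot: [0.0, 1.0, -0.001, 0.001]
ft_force: [0.2, -0.5, -1.4]
opening: 0.355
grasp_force: 30.0
```

>>> drive_tool:
  series:
    - {"wx":0,"wy":0,"wz":0,"tx":0,"ty":0,"tz":0.001,"grip":0.02}
    - {"wx":0,"wy":0,"wz":0,"tx":0,"ty":0,"tz":0,"grip":0.02}
    - {"wx":0,"wy":0,"wz":0,"tx":0,"ty":0,"tz":0,"grip":0.02}

```text
time_s: 32.25
ee_pos: [479.2, -279.4, 114.9]
tool_rot: [0.0, 1.0, -0.001, 0.0]
ft_force: [0.3, -0.1, 0.3]
opening: 0.355
grasp_force: 30.0
```

>>> drive_tool:
  series:
    - {"wx":0,"wy":0,"wz":0,"tx":0,"ty":0,"tz":0.001,"grip":0.02}
    - {"wx":0,"wy":0,"wz":0,"tx":0,"ty":0,"tz":0,"grip":0.02}
    - {"wx":0,"wy":0,"wz":0,"tx":0,"ty":0,"tz":0,"grip":0.02}

```text
time_s: 32.5
ee_pos: [479.4, -279.5, 114.5]
tool_rot: [0.0, 1.0, -0.001, 0.0]
ft_force: [-0.7, 0.5, 5.8]
opening: 0.355
grasp_force: 30.0
```

>>> drive_tool:
  series:
    - {"wx":0,"wy":0,"wz":0,"tx":0,"ty":0,"tz":0,"grip":0.045}
    - {"wx":0,"wy":0,"wz":0,"tx":0,"ty":0,"tz":0,"grip":0.07}
    - {"wx":0,"wy":0,"wz":0,"tx":0,"ty":0,"tz":0,"grip":0.08}
    - {"wx":0,"wy":0,"wz":0,"tx":0,"ty":0,"tz":0,"grip":0.088}
    - {"wx":0,"wy":0,"wz":0,"tx":0,"ty":0,"tz":0,"grip":0.088}
    - {"wx":0,"wy":0,"wz":0,"tx":0,"ty":0,"tz":0,"grip":0.088}
    - {"wx":0,"wy":0,"wz":0,"tx":0,"ty":0,"tz":-0.01,"grip":0.088}
    - {"wx":0,"wy":0,"wz":0,"tx":0,"ty":0,"tz":-0.02,"grip":0.088}
    - {"wx":0,"wy":0,"wz":0,"tx":0,"ty":0,"tz":-0.03,"grip":0.088}
    - {"wx":0,"wy":0,"wz":0,"tx":0,"ty":0,"tz":-0.035,"grip":0.088}
    - {"wx":0,"wy":0,"wz":0,"tx":0,"ty":0,"tz":-0.035,"grip":0.088}
    - {"wx":0,"wy":0,"wz":0,"tx":0,"ty":0,"tz":-0.035,"grip":0.088}
    - {"wx":0,"wy":0,"wz":0,"tx":0,"ty":0,"tz":-0.035,"grip":0.088}
    - {"wx":0,"wy":0,"wz":0,"tx":-0.03,"ty":0.03,"tz":0,"grip":0.088}
    - {"wx":0,"wy":0,"wz":0,"tx":-0.03,"ty":0.03,"tz":0,"grip":0.088}
    - {"wx":0,"wy":0,"wz":0,"tx":-0.03,"ty":0.03,"tz":0,"grip":0.088}
    - {"wx":0,"wy":0,"wz":0,"tx":0,"ty":0.035,"tz":0,"grip":0.088}
    - {"wx":0,"wy":0,"wz":0,"tx":0,"ty":0.035,"tz":0,"grip":0.088}
    - {"wx":0,"wy":0,"wz":0,"tx":0,"ty":0,"tz":0,"grip":0.088}
    - {"wx":0,"wy":0,"wz":0,"tx":0,"ty":0,"tz":0,"grip":0.088}

```text
time_s: 34.17
ee_pos: [389.4, -439.5, 313.9]
tool_rot: [0.0, 1.0, -0.003, 0.0]
ft_force: [0.7, 0.3, 0.1]
opening: 1.0
grasp_force: 0.0
```

Run:
```python
from h import *
t=manip.capture('top');s=manip.capture('scene');CT,CS=cam('top'),cam('scene')
cv2.imwrite('pics/tf.png',t[:,:,::-1]);cv2.imwrite('pics/sf.png',s[:,:,::-1])
def proj(C,P):
    K,D,W=C;Wi=np.linalg.inv(W);return cv2.projectPoints(np.array([P],float),cv2.Rodrigues(Wi[:3,:3])[0],Wi[:3,3],K,D)[0].ravel().round(1)
print('expected bulb T',proj(CT,[479,-279,172]),'S',proj(CS,[479,-279,172]),'base T',proj(CT,[479,-279,71]),'S',proj(CS,[479,-279,71]))
def asc(im,x0,y0,x1,y1):
    h=cv2.cvtColor(im,cv2.COLOR_RGB2HSV)[y0:y1,x0:x1].astype(int)
    for r in h: print(''.join('k' if p[2]<70 and not(100<=p[0]<=130 and p[1]>110) else 'b' if 100<=p[0]<=130 and p[1]>110 else 'r' if (p[0]<12 or p[0]>172) and p[1]>120 else 'Y' if 22<p[0]<35 and p[1]>130 else 'g' if p[1]<45 else '.' for p in r))
asc(t,318,150,415,195);print();asc(s,365,125,415,185)
m,cs=blobs(t,(22,130,90),(34,255,255),(310,150,350,195));p=cv2.minEnclosingCircle(cs[0]);print('jar',plane(CT,p[0],114)[0].round(1))
for n,lo,bx,z,C,im in(('tealight',(170,120,80),(255,172,280,195),15,CT,t),('spice',(170,120,80),(180,170,206,194),106,CT,t)):
    for hi in ((180,255,255),):
        m,cs=blobs(im,lo,hi,bx,3)
        for c in cs[:1]:p,_=mid(c);print(n,p,plane(C,p,z)[0].round(1))
t0=cv2.imread('pics/top0.png')[:,:,::-1].astype(int)
for n,(x0,y0,x1,y1) in(('spice',(180,168,206,196)),('tealight',(260,176,278,192))):print(n,'mean diff vs start',abs(t[y0:y1,x0:x1].astype(int)-t0[y0:y1,x0:x1]).mean().round(1))
print(manip.observe()['ee_pos'],manip.observe()['ft_force'])
```

```text
expected bulb T [398.6 163.6] S [384.6 137.1] base T [391.5 172.5] S [381.5 161.7]
.........r........................r..r...........................................................
........r...........................r............................................................
r......r...........................r.............................................................
...r.......................rr....r...............................................................
.................................................................................................
.................................................................................................
.................................................................................................
.................................................................................................
.................................................................................................
.................................................................................................
.....................................
[... 5922 characters left out ...]
.....................
..bbbbbbbbbbbbbbbb.gggggggg.b.....................
..kbbbbbbbbbbbbbggg.gggggggbb.....................
...bbbbbbbbbbbbggg.gggggkbbbk.....................
....kbbbbbbbbbbg.ggggggbbkk.......................
.....kbbbbbbbbbggggggbbk..........................
......bbbbbbbbbggkbbkk............................
.......bbbbbbbbbbbk...............................
........bbbbbbbbk................................k
.........bbbbkk...............................gggk
........g.kk................................ggggg.
jar [475.1 -82.5 114. ]
spice mean diff vs start 12.7
tealight mean diff vs start 11.9
[ 390.87600531 -436.45073675  314.00936867] [ 0.15354867  0.62571382 -0.52361918]
```

Run:
```python
from h import *
a=cv2.imread('pics/top0.png')[:,:,::-1].copy();b=cv2.imread('pics/tf.png')[:,:,::-1].copy()
for bx in((180,168,206,196),(258,174,280,194)):
    for i in(a,b):
        m1,_=blobs(i,(0,170,90),(6,255,255),bx);m2,_=blobs(i,(172,150,90),(180,255,255),bx);y,x=np.where(m1|m2);print(len(x),x.mean().round(2),y.mean().round(2))
print('baseline diff',abs(a[138:150,330:360].astype(int)-b[138:150,330:360]).mean(),abs(a[200:230,30:80].astype(int)-b[200:230,30:80]).mean())
print(manip.sign_off())
```

```text
82 192.05 181.43
81 192.17 181.25
0 nan nan
0 nan nan
baseline diff 12.565740740740742 15.214222222222222
the job is handed in; nothing more can be done
None<stdin>:5: RuntimeWarning: Mean of empty slice.
  ret = ret.dtype.type(ret / rcount)
```

The job is handed in at about 34 s. The jar stands about 3–4 mm off the left mat's centre, the tin on the right mat, the shaker midway and the dropper upright on the tin's lid; the spice jar measured unmoved and the tealight showed no change beyond image noise.

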